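Tumble a barrel of wooden blocks and park its hatch on top

ROBOT

A 7-joint arm with a two-finger parallel gripper is mounted at the origin on the work surface. World frame = base frame: x ahead of the robot, y to its left, z up, the work surface at z = 0. Lengths are in m, angles in rad, forces in N, time in s.
With the tool pointing down it reaches from about 0.35 to 0.9 m from the base axis. Payload 8.1 kg.
Tool frame: the origin (TCP) lies at the very end of the fingers, on their centre line; the grasp point (between the pads) lies grip_point_offset behind it (grip_point_offset is the distance from the TCP to the grasp point, in m); z points along the fingers, y is the direction in which the jaws open and shut (so a half turn about z gives the same grasp; the last joint's range is limited). The gripper opens to 92 mm and grips with 3 to 60 N. Pads are 19 mm wide; open, the fingers measure 130 mm over their backs; the gripper's body (75 mm by 190 mm) begins 47 mm behind the grasp point.
Start: joints at [1.008, 0.434, 0.025, 1.573, -0.012, 1.134, -0.075], TCP at [0.277, -0.56, 0.227] pointing down, gripper open.
Joint ranges: [-2.62, 2.62], [-0.44, 2.09], [-1.27, 1.32], [0.08, 2.57], [-1.32, 4.46], [0.12, 2], [-2.74, 2.74]. Speed limits (rad/s): [2.22, 2.22, 3.01, 3.01, 3.14, 3.14, 3.14].

INTERFACE

Orientations are given as a rotation vector (axis times angle).
In Python, from cell import * gives the robot as it stands.
- The arm moves only by the tool drive_tool, never from a script. Its argument "increments" is a list of rows, each an object of numbers: "grip": the gripper's target within -1 to 1 (shut at 1, half-way at 0, fully open at -1); "tx", "ty", "tz": the shift along the world's x, y, z normalised to -1 to 1, where 1 is 400 mm; "turn": the turn about the world's z normalised to -1 to 1, where 1 is 60 degrees. In form: [{"grip": .., "tx": .., "ty": .., "tz": .., "turn": ..}, ...]. A call has 1 to 20 rows; each row is the pose to reach, as a shift and turn from the pose measured when the call began; what a row does not reach only later rows make up. A row lasts 1/10 s, in which the tool goes at most 50 mm and 8.59 degrees, less where a joint would pass 70% of its speed; a pose out of reach is approached as far as the arm can. A call with a number of a shift or a turn outside -1 to 1 is refused whole. A call with a gripper value outside its range is refused whole. The fingers move at their own pace and stop on an object; "newtons" is the grip in N (left out, the last holds). Time passes only in rows, so rows that repeat a pose let the fingers close. It gives the time, the measured TCP pose, the force and the opening at its end, in the units of the state.
- observe(): the state, without advancing time (a new reading comes with each control period).
- get_image(name): name is "side" or "top" or "wrist"; returns the picture (480x640x3 uint8, red, green, blue); there is no depth.
- camera_info(name): a dict with "fx", "fy", "cx", "cy" (pixels), "distortion" ([k1, k2, p1, p2, k3] as OpenCV has them; the pictures are not rectified), "eye" and "rotation" of the camera in the world; the wrist camera has in their place "hand_eye" (4x4, takes a point from camera to tool coordinates, whose origin is the TCP and whose axes are the flange's). Camera axes: x right, y down, z forward; pixel columns grow to the right and rows downward; lengths in m; the calibration is good to about 2 mm. A picture is of the moment at which its call begins: read the wrist's pose just before it. camera_info takes no time and is no camera call.
- sign_off(): hands the job in, once; it reports no verdict.
The state is a dict: "clock": time; "joints": joint angles; "dq": joint speeds; "joint_efforts": joint torques, N m; "position": TCP position; "ee_rot": TCP orientation; "force": force on the tool from outside, world axes, zero at the start; "ft_torque": the same for the moment, N m; "width": opening from 0.0 (shut) to 1.0 (fully open).
Only numpy, scipy, OpenCV 4.12 (cv2) and the standard library are available. Lean on these libraries where they do the work, as an engineer would, in place of code of your own. Each camera call takes 0.05 s, during which the arm holds its last target. There are 200 camera calls.

TASK

Give the loaded tumbling barrel its run: crank it up to 25 turns a minute and keep the barrel itself between 22 and 28 turns a minute for at least eight seconds without a break, never letting it race past 35. Then bring it to rest with the loading hatch straight up, ready to be opened, let go of the handle and see that it stays put. Leave the other things on the bench alone.

Things in the scene. Friction and masses are not known exactly. Their poses are not given: they have to be found in the camera images.
- stand: Wooden stand of the tumbling barrel, bolted to the bench: base board 300 x 330 x 18 mm, two cheeks that carry the axle. Origin at the centre of the base's underside, on the bench top; z up; y runs along the barrel's level axle towards the handwheel and handle; x is level, square to the axle.
- axle (a point): Fixed point on the axle line in the plane of the handwheel (215 mm along the stand's y from its origin, 200 mm above the bench); axes as the stand's.
- grip (a point): Middle of the crank handle, on its axis: a black sleeve, diameter 30 mm, length 110 mm, parallel to the axle, standing out from the grey handwheel. It circles the axle at radius 75 mm (125 to 275 mm above the bench), 73 mm beyond the wheel's plane; rim 18 mm thick. The sleeve spins freely on its pin: a gripper can keep its direction while carrying it round. Wheel and handle are balanced.
- handwheel (a joint): Turn of the grey spoked handwheel (rim radius 75 mm) relative to the barrel, in rad, same sense; 0: handle on the hatch's side. It drives the barrel through a soft-start fluid coupling that slips: torque 0.015 N m plus 0.10 N m per rad/s of slip. At 25 turns a minute of the barrel the wheel must run about 1.7 rad/s faster, 1.4 to 2.1 as the load has it.
- drum (a joint): Turn of the barrel in rad, counting on over many turns; 0 and every full turn: hatch straight up; grows as the top moves along the stand's +x. 25 turns a minute is 2.62 rad/s; either way will do. Nominal: inertia 0.06 kg m2 (a third more or less); bearing drag 0.1 N m of dry friction plus 0.015 N m per rad/s. Left alone it coasts a little, then the dry friction holds it.
- hatch (a point): Middle of the outer face of the barrel's loading hatch: the one of its eight wooden sides (octagon, 224 mm across flats, 220 mm long) with the steel grab bar (110 mm) and four latches; 112 mm from the axle. z points straight out through the hatch, y along the axle as the stand's. Inside, three loose 45 mm wooden blocks, about 0.1 kg in all, tumble and add an uneven drag of 0.02 to 0.08 N m.
- wax_tin: Round wax tin, diameter 90 mm, 60 mm high, standing on the bench; leave it alone. Origin at its underside.
- ear_muffs: Yellow ear defenders with a black headband, about 190 x 130 x 80 mm, lying on the bench; leave alone. Origin on the bench between the two cups.
- brush: Hand brush, 200 mm long, lying on the bench; leave it alone. Origin at its underside.

How it is judged:
By the outcome, as a careful person would: the job done as asked, in the order asked, and still so for the second after the job is handed in, with the robot touching nothing.
It also fails if it takes over 72 s, if anything falls off the work surface, if the arm or the gripper's body presses on something with over 40 N, if the wrist force passes 120 N, or if a joint passes its speed limit or range.

## Working session

There is one attempt and no reset: what is moved stays moved. The work goes in short steps, Python scripts to look and compute and a tool call to move; the robot and the scene stay as the last step left them, time stands still between calls to the robot, and variables do not carry over. Pictures are saved under pics/ and viewed, about 8 in all and at most 12, crops included, and the job is handed in when it is done.

Besides the shell and the picture viewer there is one more tool, called after "Emit:" as name(argument=value, ...), one argument or row to a line, values as JSON. drive_tool: Moves the arm, as the interface text tells. Its arguments: {"type":"object","properties":{"increments":{"type":"array","items":{"type":"object","properties":{"grip":{"type":"number"},"tx":{"type":"number"},"ty":{"type":"number"},"tz":{"type":"number"},"turn":{"type":"number"}}}},"newtons":{"type":"number"}},"required":["increments"]}

```bash
mkdir -p pics; ls; python3 - <<'E'
from cell import *
import cv2,numpy as np
print(observe())
for n in ("side","top"):
    print(n,camera_info(n))
    cv2.imwrite(f"pics/{n}0.png",get_image(n)[:,:,::-1])
print(camera_info("wrist"))
E
```

```text
pics
{'clock': 0.0, 'joints': array([ 1.00839873,  0.43522227,  0.02497743,  1.57411823, -0.01160737,
        1.13398316, -0.07509041]), 'dq': array([ 1.61125549e-03, -3.73086709e-04,  3.53274803e-04, -3.71380819e-05,
       -1.62775659e-03,  1.48028797e-03,  7.46468180e-04]), 'joint_efforts': array([ 2.02876501e-03, -6.67855954e+01,  9.85342786e-01, -3.14450955e+01,
       -6.08766871e-02,  4.32056480e-02,  1.34619095e-04]), 'position': array([ 0.2770717 , -0.55964972,  0.22593729]), 'ee_rot': array([-3.05749288e+00, -7.15456264e-01,  7.77847852e-04]), 'force': array([ 0.65991017, -0.00170178, -0.55455883]), 'ft_torque': array([ 0.00251934,  0.02386571, -0.03686298]), 'width': 0.9994492164378941}
side {'fx': 623.5585308681746, 'fy': 623.5585308681746, 'cx': 312.04090586081264, 'cy': 241.94127858990876, 'distortion': array([0.00888925, 0.        , 0.        , 0.        , 0.        ]), 'eye': array([0.47612254, 1.2164602 , 1.10921985]), 'rotation': array([-0.20299001,  2.78285253, -1.3314077 ])}
top {'fx': 445.72406269442394, 'fy': 445.72406269442394, 'cx': 315.3866435559027, 'cy': 237.47671341878197, 'distortion': array([0.00491359, 0.        , 0.        , 0.        , 0.        ]), 'eye': array([0.42244582, 0.07656429, 1.09701322]), 'rotation': array([-2.12290735,  2.06468055, -0.23295967])}
{'fx': 334.2115756379356, 'fy': 334.2115756379356, 'cx': 319.1796984623768, 'cy': 244.26210098526875, 'distortion': array([-0.00606774,  0.        ,  0.        ,  0.        ,  0.        ]), 'hand_eye': array([[ 1.38578643e-04, -9.68942285e-01, -2.47286938e-01,
         6.46967579e-02],
       [ 9.99999845e-01,  2.67832828e-04, -4.89051023e-04,
        -1.01146280e-03],
       [ 5.40093776e-04, -2.47286832e-01,  9.68942171e-01,
        -1.58814742e-01],
       [ 0.00000000e+00,  0.00000000e+00,  0.00000000e+00,
         1.00000000e+00]])}
```

View pics/side0.png

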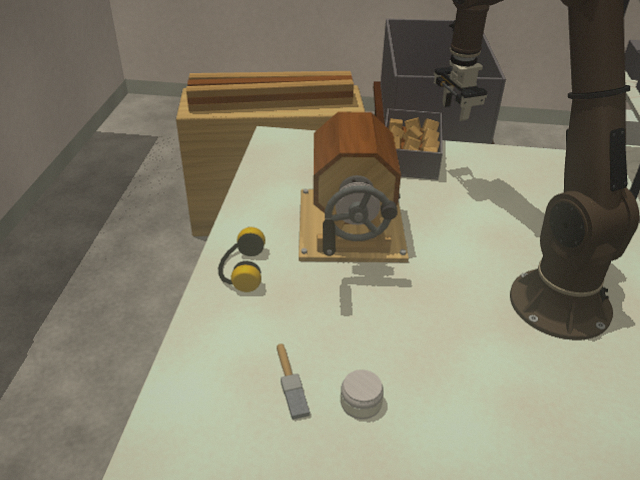

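View pics/top0.png

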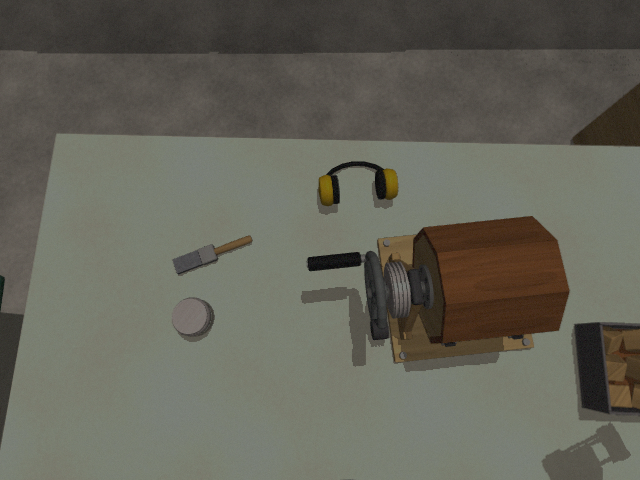

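The side view shows the barrel with the handwheel at (358,212) and the black handle at (329,237), with the robot at right. The top view shows the sleeve from (308,264) to (360,260), base corners near (378,238), (398,360) and (532,348), and hatch latches at the barrel's lower edge, (450,342) and (515,336). I'll enlarge these.

```bash
cat > h.py <<'E'
from cell import *
import cv2,numpy as np
from scipy.spatial.transform import Rotation as R
I={n:camera_info(n) for n in("side","top")}
def K(c): return np.array([[c["fx"],0,c["cx"]],[0,c["fy"],c["cy"]],[0,0,1.]])
def ray(n,uv):
    c=I[n]; u=cv2.undistortPoints(np.array(uv,float).reshape(1,1,2),K(c),c["distortion"])[0,0]
    return c["eye"],R.from_rotvec(c["rotation"]).apply([u[0],u[1],1.])
def onz(n,uv,z):
    e,d=ray(n,uv); return e+d*(z-e[2])/d[2]
def tri(a,b):
    (e1,d1),(e2,d2)=ray("side",a),ray("top",b)
    s=np.linalg.lstsq(np.c_[d1,-d2],e2-e1,rcond=None)[0]
    p,q=e1+s[0]*d1,e2+s[1]*d2; return (p+q)/2,np.linalg.norm(p-q)
def proj(n,P):
    c=I[n]; r=R.from_rotvec(c["rotation"]).inv()
    return cv2.projectPoints(np.array(P,float).reshape(-1,1,3),r.as_rotvec(),-r.apply(c["eye"]),K(c),c["distortion"])[0][:,0]
E
python3 - <<'E'
import sys
sys.path.insert(0,'.')
from h import *
t=cv2.imread("pics/top0.png");s=cv2.imread("pics/side0.png")
a=cv2.resize(t[215:375,295:575],None,fx=2.85,fy=2.85,interpolation=cv2.INTER_CUBIC)
cv2.imwrite("pics/c1.png",a)
b=cv2.resize(s[100:270,285:425],None,fx=3.5,fy=3.5,interpolation=cv2.INTER_CUBIC)
cv2.imwrite("pics/c2.png",b)
for uv in [(378,238),(398,360),(532,348)]: print(onz("top",uv,.018))
for a,b in [((300,258),0),((408,258),0)]: print(onz("side",a,0.0))
print(tri((329,237),(334,262)))
print(R.from_rotvec(observe()["ee_rot"]).as_matrix().round(3))
E
```

```text
[ 0.67988238 -0.06404354  0.018     ]
[ 0.38878768 -0.1094912   0.018     ]
[ 0.42518025 -0.422581    0.018     ]
[ 0.67819628 -0.07156749  0.        ]
[ 0.38456669 -0.1170678   0.        ]
(array([0.58817936, 0.04884507, 0.17887905]), np.float64(0.0013327956899517885))
[[ 0.896  0.444 -0.001]
 [ 0.444 -0.896  0.001]
 [-0.    -0.001 -1.   ]]
```

View pics/c1.png

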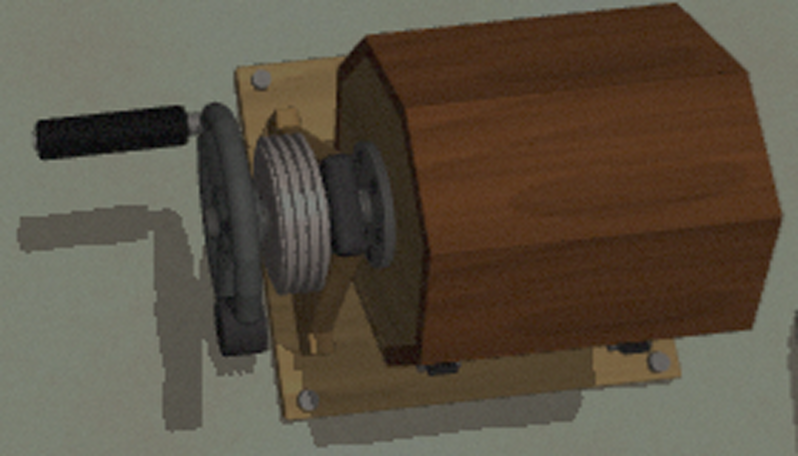

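View pics/c2.png

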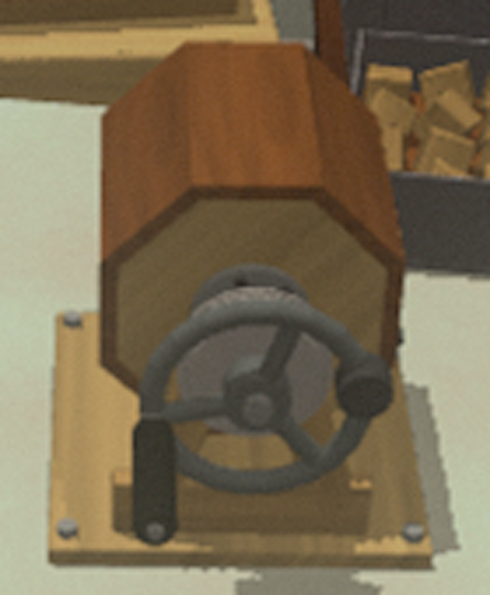

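The crops show bolts in top view at about (387,243), (403,355) and (526,342), and in side view at (306,191), (304,250) and (403,252). The handle sits on the +x side, a bit low. The hatch latches peek out on the hidden -x side.

```bash
cat >> h.py <<'E'
b1=(onz("top",(386.9,243.1),.021)+onz("side",(304.1,250.3),.021))/2
b2=(onz("top",(403.1,355.4),.021)+onz("side",(403,252),.021))/2
b3=onz("top",(526.2,342.),.021); b4=onz("side",(305.6,190.9),.021)
O=(b1+b2+b3+b4)/4; O[2]=0
v=(b1-b2+b4-b3)/2; w=(b1-b4+b2-b3)/2
yaw=np.arctan2(v[1],v[0])/2+np.arctan2(-w[0],w[1])/2
X=np.array([np.cos(yaw),np.sin(yaw),0]);Y=np.array([-X[1],X[0],0]);Z=np.array([0,0,1.])
AX=O+.215*Y+.2*Z
def ang(p):
    q=p-AX; return np.arctan2(q@X,q[2]),np.hypot(q@X,q[2]),q@Y
E
python3 - <<'E'
import sys
sys.path.insert(0,'.')
from h import *
for b in(b1,b2,b3,b4):print(b.round(4), (b-O)@X,(b-O)@Y)
print(np.linalg.norm(onz("top",(386.9,243.1),.021)-onz("side",(304.1,250.3),.021)))
print(O,yaw,np.arctan2(v[1],v[0]),np.arctan2(-w[0],w[1]),AX)
p,e=tri((329,237),(334,262)); print(ang(p))
# sleeve centroids by dark mask
for n,(x0,y0,x1,y1) in dict(side=(318,215,340,262),top=(303,250,364,275)).items():
    im=cv2.imread(f"pics/{n}0.png")[y0:y1,x0:x1].max(2)
    m=(im<50).astype(np.uint8); k,l,s,c=cv2.connectedComponentsWithStats(m)
    i=1+s[1:,4].argmax(); print(n,s[i],c[i]+[x0,y0])
# hub ends and expected
print(proj("side",[AX]),proj("top",[AX]))
o=observe(); print(o["position"],"jaw yaw",np.degrees(np.arctan2(.444,-.896)*-1), np.degrees(yaw))
E
```

```text
[ 0.6676 -0.0833  0.021 ] 0.13560589995783917 0.14335830750764292
[ 0.4    -0.1181  0.021 ] -0.13423866659076256 0.1459923465074927
[ 0.4384 -0.4088  0.021 ] -0.1364985811524102 -0.14727162821530454
[ 0.7067 -0.366   0.021 ] 0.1351313477853336 -0.1420790257998311
0.004827134130714425
[ 0.55316679 -0.24405209  0.        ] 0.13923371661984715 0.14395885953103144 0.13450857370866287 [ 0.52332817 -0.03113272  0.2       ]
(np.float64(1.8441797628291854), np.float64(0.07822843077487174), np.float64(0.07020349430781311))
side [ 5 11  1  2  2] [323.  226.5]
top [  5   2  54  19 732] [333.98087432 261.09836066]
[[359.45536864 212.96029642]] [[373.62045983 292.7356965 ]]
[ 0.27711169 -0.55969589  0.22601809] jaw yaw -153.6399417926469 7.977504328237749
```

```bash
python3 -c "
import cell; print([n for n in dir(cell) if n[0]!='_']); print(getattr(cell,'grip_point_offset',None))"
```

```text
['PlanningError', 'camera_info', 'get_image', 'grip_point_offset', 'observe', 'sign_off']
0.0188
```

Emit:
drive_tool(
  increments=[
    {"tz":0.125,"grip":-1},
    {"tz":0.25},
    {"tz":0.375},
    {"tz":0.5},
    {"tz":0.55,"tx":0.06,"ty":0.11,"turn":0.1},
    {"tz":0.55,"tx":0.11,"ty":0.22,"turn":0.2},
    {"tz":0.55,"tx":0.17,"ty":0.33,"turn":0.3},
    {"tz":0.55,"tx":0.22,"ty":0.44,"turn":0.4},
    {"tz":0.55,"tx":0.28,"ty":0.55,"turn":0.5},
    {"tz":0.55,"tx":0.33,"ty":0.66,"turn":0.6},
    {"tz":0.55,"tx":0.39,"ty":0.77,"turn":0.7},
    {"tz":0.55,"tx":0.44,"ty":0.88,"turn":0.8},
    {"tz":0.55,"tx":0.5,"ty":0.99,"turn":0.9},
  ],
)

```text
invalid input
```

Emit:
drive_tool(
  increments=[
    {"tx":0,"ty":0,"turn":0,"grip":-1,"tz":0.125},
    {"tx":0,"ty":0,"turn":0,"grip":-1,"tz":0.25},
    {"tx":0,"ty":0,"turn":0,"grip":-1,"tz":0.375},
    {"tx":0,"ty":0,"turn":0,"grip":-1,"tz":0.5},
    {"grip":-1,"tz":0.55,"tx":0.06,"ty":0.11,"turn":0.1},
    {"grip":-1,"tz":0.55,"tx":0.11,"ty":0.22,"turn":0.2},
    {"grip":-1,"tz":0.55,"tx":0.17,"ty":0.33,"turn":0.3},
    {"grip":-1,"tz":0.55,"tx":0.22,"ty":0.44,"turn":0.4},
    {"grip":-1,"tz":0.55,"tx":0.28,"ty":0.55,"turn":0.5},
    {"grip":-1,"tz":0.55,"tx":0.33,"ty":0.66,"turn":0.6},
    {"grip":-1,"tz":0.55,"tx":0.39,"ty":0.77,"turn":0.7},
    {"grip":-1,"tz":0.55,"tx":0.44,"ty":0.88,"turn":0.8},
    {"grip":-1,"tz":0.55,"tx":0.5,"ty":0.99,"turn":0.9},
  ],
)

```text
clock: 1.4
position: [0.4771, -0.162, 0.446]
ee_rot: [-2.396, -2.031, 0.002]
force: [0.8, -1.2, 0.5]
width: 1.002
```

Emit:
drive_tool(
  increments=[
    {"tx":0.054,"ty":0.109,"tz":0,"turn":0.1,"grip":-1},
    {"tx":0.107,"ty":0.218,"tz":0,"turn":0.2,"grip":-1},
    {"tx":0.16,"ty":0.327,"tz":0,"turn":0.29,"grip":-1},
    {"tx":0.214,"ty":0.436,"tz":-0.03,"turn":0.29,"grip":-1},
    {"tx":0.267,"ty":0.545,"tz":-0.1,"turn":0.29,"grip":-1},
    {"tx":0.267,"ty":0.545,"tz":-0.22,"turn":0.29,"grip":-1},
    {"tx":0.267,"ty":0.545,"tz":-0.3,"turn":0.29,"grip":-1},
    {"tx":0.267,"ty":0.545,"tz":-0.3,"turn":0.29,"grip":-1},
  ],
)

```text
clock: 2.2
position: [0.5814, 0.0554, 0.3209]
ee_rot: [-2.056, -2.366, 0.014]
force: [-0.4, -0.5, 0.6]
width: 0.998
```

```bash
cat >> h.py <<'E'
def wray(o,uv):
    c=camera_info("wrist");u=cv2.undistortPoints(np.array(uv,float).reshape(1,1,2),K(c),c["distortion"])[0,0]
    r=R.from_rotvec(o["ee_rot"]).as_matrix(); H=c["hand_eye"]
    return r@H[:3,3]+o["position"], r@H[:3,:3]@np.array([u[0],u[1],1.])
E
python3 - <<'E'
import sys
sys.path.insert(0,'.')
from h import *
o=observe(); im=get_image("wrist"); cv2.imwrite("pics/w0.png",im[:,:,::-1])
print(o["position"],o["ee_rot"])
# project predicted sleeve ends into wrist
c=camera_info("wrist");r=R.from_rotvec(o["ee_rot"]).as_matrix();H=c["hand_eye"]
th=1.844
for d in(.018,.073,.128):
    P=AX+d*Y+.075*(np.sin(th)*X+np.cos(th)*Z)
    q=H[:3,:3].T@(r.T@(P-o["position"])-H[:3,3]); print(d,P.round(4),(c["fx"]*q[:2]/q[2]+[c["cx"],c["cy"]]).round(1))
E
```

```text
[0.58137627 0.05540074 0.3208886 ] [-2.05638944 -2.36630229  0.01379926]
0.018 [ 0.5923 -0.0033  0.1798] [325.4 294.4]
0.073 [0.5847 0.0512 0.1798] [325.7 238.8]
0.128 [0.5771 0.1057 0.1798] [326.1 178.1]
```

View pics/w0.png

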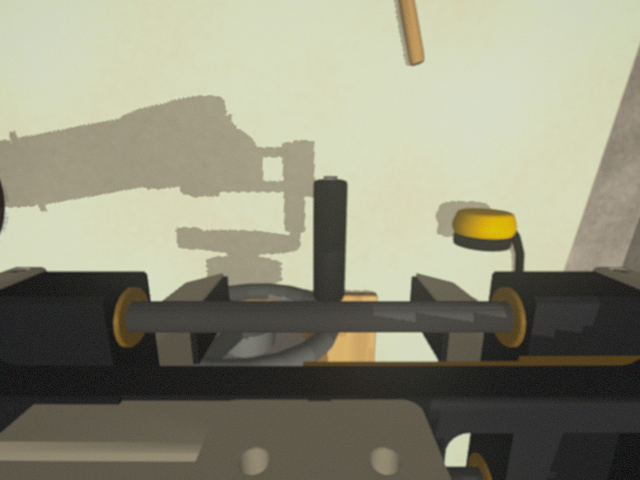

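The sleeve runs from (331,181) to (331,300), about 5 px (4 mm) further to +x than predicted, and the jaws straddle it. I'll shift, descend and close.

Emit:
drive_tool(
  newtons=25,
  increments=[
    {"tx":0.015,"ty":0.003,"tz":-0.1,"turn":0,"grip":-1},
    {"tx":0.015,"ty":0.003,"tz":-0.2,"turn":0,"grip":-1},
    {"tx":0.015,"ty":0.003,"tz":-0.3,"turn":0,"grip":-1},
    {"tx":0.015,"ty":0.003,"tz":-0.4,"turn":0,"grip":-1},
    {"tx":0.015,"ty":0.003,"tz":-0.4,"turn":0,"grip":0},
    {"tx":0.015,"ty":0.003,"tz":-0.4,"turn":0,"grip":1},
    {"tx":0.015,"ty":0.003,"tz":-0.4,"turn":0,"grip":1},
    {"tx":0.015,"ty":0.003,"tz":-0.4,"turn":0,"grip":1},
  ],
)

```text
clock: 3.05
position: [0.5904, 0.057, 0.1672]
ee_rot: [-2.062, -2.37, 0.003]
force: [-0.4, -0.7, -0.2]
width: 0.697
```

Emit:
drive_tool(
  increments=[
    {"tx":-0.007,"ty":0,"tz":-0.015,"turn":0,"grip":1},
    {"tx":-0.007,"ty":0,"tz":-0.015,"turn":0,"grip":1},
    {"tx":-0.007,"ty":0,"tz":-0.015,"turn":0,"grip":1},
    {"tx":-0.007,"ty":0,"tz":-0.015,"turn":0,"grip":1},
    {"tx":-0.007,"ty":0,"tz":-0.015,"turn":0,"grip":1},
  ],
)

```text
clock: 3.55
position: [0.5884, 0.0571, 0.1615]
ee_rot: [2.062, 2.37, -0.001]
force: [4.4, 1.2, -0.9]
width: 0.319
```

```bash
cat > plan.py <<'E'
import sys,json
sys.path.insert(0,'.')
from h import *
C=np.array([.5168,.0470,.1812])
def st():
    try: return json.load(open("st.json"))
    except Exception: return dict(th=1.837,w=0.0)
def plan(ws,save=True,extra=0.0):
    """ws: wheel speed at end of each row; trapezoid integration"""
    s=st(); o=observe(); th,w=s["th"],s["w"]; p=o["position"]
    q=p-C; mth=np.arctan2(q@X,q[2])
    print("clk",o["clock"],"meas th %.3f r %.4f cmd %.3f lag %.3f"%(mth,np.hypot(q@X,q[2]),th%(2*np.pi),(th-mth+np.pi)%(2*np.pi)-np.pi),"F",o["force"].round(1),"w",round(o["width"],3))
    rows=[]
    for wn in ws:
        th+=.1*(w+wn)/2; w=wn
        d=(C+(.075+extra)*(np.sin(th)*X+np.cos(th)*Z)-p)/.4
        rows.append(dict(zip(("tx","ty","tz"),d.round(3).tolist()))|{"turn":0,"grip":1})
    print(json.dumps(rows)); 
    if save: json.dump(dict(th=th,w=w),open("st.json","w"))
E
python3 - <<'E'
from plan import *
plan(np.linspace(.2,2,10))
E
```

```text
clk 3.55 meas th 1.837 r 0.0750 cmd 1.837 lag 0.000 F [ 4.4  1.2 -0.9] w 0.319
[{"tx": -0.0, "ty": -0.0, "tz": -0.002, "turn": 0, "grip": 1}, {"tx": -0.002, "ty": -0.001, "tz": -0.007, "turn": 0, "grip": 1}, {"tx": -0.005, "ty": -0.001, "tz": -0.016, "turn": 0, "grip": 1}, {"tx": -0.01, "ty": -0.002, "tz": -0.028, "turn": 0, "grip": 1}, {"tx": -0.018, "ty": -0.003, "tz": -0.043, "turn": 0, "grip": 1}, {"tx": -0.029, "ty": -0.004, "tz": -0.061, "turn": 0, "grip": 1}, {"tx": -0.044, "ty": -0.006, "tz": -0.079, "turn": 0, "grip": 1}, {"tx": -0.065, "ty": -0.009, "tz": -0.098, "turn": 0, "grip": 1}, {"tx": -0.091, "ty": -0.013, "tz": -0.116, "turn": 0, "grip": 1}, {"tx": -0.123, "ty": -0.018, "tz": -0.13, "turn": 0, "grip": 1}]
```

Emit:
drive_tool(
  increments=[
    {"tx":0,"ty":0,"tz":-0.002,"turn":0,"grip":1},
    {"tx":-0.002,"ty":-0.001,"tz":-0.007,"turn":0,"grip":1},
    {"tx":-0.005,"ty":-0.001,"tz":-0.016,"turn":0,"grip":1},
    {"tx":-0.01,"ty":-0.002,"tz":-0.028,"turn":0,"grip":1},
    {"tx":-0.018,"ty":-0.003,"tz":-0.043,"turn":0,"grip":1},
    {"tx":-0.029,"ty":-0.004,"tz":-0.061,"turn":0,"grip":1},
    {"tx":-0.044,"ty":-0.006,"tz":-0.079,"turn":0,"grip":1},
    {"tx":-0.065,"ty":-0.009,"tz":-0.098,"turn":0,"grip":1},
    {"tx":-0.091,"ty":-0.013,"tz":-0.116,"turn":0,"grip":1},
    {"tx":-0.123,"ty":-0.018,"tz":-0.13,"turn":0,"grip":1},
  ],
)

```text
clock: 4.55
position: [0.5406, 0.0507, 0.1077]
ee_rot: [2.062, 2.37, 0.004]
force: [9.0, 5.2, -19.9]
width: 0.321
```

```bash
python3 - <<'E'
from plan import *
o=observe();print(o["joints"].round(2),o["dq"].round(2))
plan(list(np.linspace(2.2,4.3,11))+[4.3]*9)
E
```

```text
[ 0.16  0.48 -0.48  1.88  0.29  0.84 -0.33] [ 0.05 -0.11 -0.02  0.39  0.01 -0.23 -0.05]
clk 4.55 meas th 2.826 r 0.0773 cmd 2.837 lag 0.011 F [  9.    5.2 -19.9] w 0.321
[{"tx": -0.042, "ty": -0.007, "tz": -0.003, "turn": 0, "grip": 1}, {"tx": -0.085, "ty": -0.013, "tz": -0.002, "turn": 0, "grip": 1}, {"tx": -0.13, "ty": -0.019, "tz": 0.01, "turn": 0, "grip": 1}, {"tx": -0.173, "ty": -0.025, "tz": 0.036, "turn": 0, "grip": 1}, {"tx": -0.211, "ty": -0.031, "tz": 0.075, "turn": 0, "grip": 1}, {"tx": -0.237, "ty": -0.034, "tz": 0.128, "turn": 0, "grip": 1}, {"tx": -0.245, "ty": -0.035, "tz": 0.19, "turn": 0, "grip": 1}, {"tx": -0.231, "ty": -0.033, "tz": 0.255, "turn": 0, "grip": 1}, {"tx": -0.193, "ty": -0.028, "tz": 0.314, "turn": 0, "grip": 1}, {"tx": -0.133, "ty": -0.02, "tz": 0.356, "turn": 0, "grip": 1}, {"tx": -0.057, "ty": -0.009, "tz": 0.371, "turn": 0, "grip": 1}, {"tx": 0.02, "ty": 0.002, "tz": 0.353, "turn": 0, "grip": 1}, {"tx": 0.083, "ty": 0.011, "tz": 0.304, "turn": 0, "grip": 1}, {"tx": 0.12, "ty": 0.016, "tz": 0.233, "turn": 0, "grip": 1}, {"tx": 0.124, "ty": 0.016, "tz": 0.153, "turn": 0, "grip": 1}, {"tx": 0.095, "ty": 0.012, "tz": 0.079, "turn": 0, "grip": 1}, {"tx": 0.037, "ty": 0.004, "tz": 0.024, "turn": 0, "grip": 1}, {"tx": -0.038, "ty": -0.006, "tz": -0.002, "turn": 0, "grip": 1}, {"tx": -0.116, "ty": -0.017, "tz": 0.005, "turn": 0, "grip": 1}, {"tx": -0.185, "ty": -0.027, "tz": 0.046, "turn": 0, "grip": 1}]
```

```bash
sed -i 's/.1812\])/.1787])/' plan.py; echo '{"th":2.83,"w":2.0}'>st.json; python3 - <<'E'
from plan import *
plan(list(np.linspace(2.2,4.3,11))+[4.3]*4)
E
```

```text
clk 4.55 meas th 2.815 r 0.0750 cmd 2.830 lag 0.015 F [  9.    5.2 -19.9] w 0.321
[{"tx": -0.041, "ty": -0.007, "tz": -0.009, "turn": 0, "grip": 1}, {"tx": -0.083, "ty": -0.013, "tz": -0.008, "turn": 0, "grip": 1}, {"tx": -0.128, "ty": -0.019, "tz": 0.003, "turn": 0, "grip": 1}, {"tx": -0.172, "ty": -0.025, "tz": 0.029, "turn": 0, "grip": 1}, {"tx": -0.21, "ty": -0.03, "tz": 0.068, "turn": 0, "grip": 1}, {"tx": -0.236, "ty": -0.034, "tz": 0.12, "turn": 0, "grip": 1}, {"tx": -0.245, "ty": -0.035, "tz": 0.182, "turn": 0, "grip": 1}, {"tx": -0.232, "ty": -0.033, "tz": 0.247, "turn": 0, "grip": 1}, {"tx": -0.194, "ty": -0.028, "tz": 0.307, "turn": 0, "grip": 1}, {"tx": -0.134, "ty": -0.02, "tz": 0.349, "turn": 0, "grip": 1}, {"tx": -0.058, "ty": -0.009, "tz": 0.365, "turn": 0, "grip": 1}, {"tx": 0.019, "ty": 0.002, "tz": 0.347, "turn": 0, "grip": 1}, {"tx": 0.082, "ty": 0.011, "tz": 0.299, "turn": 0, "grip": 1}, {"tx": 0.119, "ty": 0.016, "tz": 0.228, "turn": 0, "grip": 1}, {"tx": 0.124, "ty": 0.016, "tz": 0.148, "turn": 0, "grip": 1}]
```

Emit:
drive_tool(
  increments=[
    {"tx":-0.041,"ty":-0.007,"tz":-0.009,"turn":0,"grip":1},
    {"tx":-0.083,"ty":-0.013,"tz":-0.008,"turn":0,"grip":1},
    {"tx":-0.128,"ty":-0.019,"tz":0.003,"turn":0,"grip":1},
    {"tx":-0.172,"ty":-0.025,"tz":0.029,"turn":0,"grip":1},
    {"tx":-0.21,"ty":-0.03,"tz":0.068,"turn":0,"grip":1},
    {"tx":-0.236,"ty":-0.034,"tz":0.12,"turn":0,"grip":1},
    {"tx":-0.245,"ty":-0.035,"tz":0.182,"turn":0,"grip":1},
    {"tx":-0.232,"ty":-0.033,"tz":0.247,"turn":0,"grip":1},
    {"tx":-0.194,"ty":-0.028,"tz":0.307,"turn":0,"grip":1},
    {"tx":-0.134,"ty":-0.02,"tz":0.349,"turn":0,"grip":1},
    {"tx":-0.058,"ty":-0.009,"tz":0.365,"turn":0,"grip":1},
    {"tx":0.019,"ty":0.002,"tz":0.347,"turn":0,"grip":1},
    {"tx":0.082,"ty":0.011,"tz":0.299,"turn":0,"grip":1},
    {"tx":0.119,"ty":0.016,"tz":0.228,"turn":0,"grip":1},
    {"tx":0.124,"ty":0.016,"tz":0.148,"turn":0,"grip":1},
  ],
)

```text
clock: 6.05
position: [0.5889, 0.0571, 0.1648]
ee_rot: [-2.06, -2.368, 0.001]
force: [-22.0, -4.3, 8.7]
width: 0.322
```

```bash
python3 - <<'E'
from plan import *
o=observe();print(o["joints"].round(2),o["dq"].round(2),o["position"])
plan([4.3]*20)
E
```

```text
[ 0.16  0.49 -0.5   1.7   0.27  1.02 -0.29] [-0.08  0.32  0.09  0.42  0.2  -0.57 -0.18] [0.58892506 0.05708735 0.1647599 ]
clk 6.05 meas th 1.760 r 0.0741 cmd 1.727 lag -0.033 F [-22.   -4.3   8.7] w 0.322
[{"tx": -0.026, "ty": -0.004, "tz": -0.069, "turn": 0, "grip": 1}, {"tx": -0.083, "ty": -0.012, "tz": -0.125, "turn": 0, "grip": 1}, {"tx": -0.157, "ty": -0.022, "tz": -0.151, "turn": 0, "grip": 1}, {"tx": -0.236, "ty": -0.033, "tz": -0.144, "turn": 0, "grip": 1}, {"tx": -0.305, "ty": -0.043, "tz": -0.104, "turn": 0, "grip": 1}, {"tx": -0.351, "ty": -0.049, "tz": -0.039, "turn": 0, "grip": 1}, {"tx": -0.366, "ty": -0.051, "tz": 0.039, "turn": 0, "grip": 1}, {"tx": -0.347, "ty": -0.049, "tz": 0.117, "turn": 0, "grip": 1}, {"tx": -0.298, "ty": -0.042, "tz": 0.18, "turn": 0, "grip": 1}, {"tx": -0.227, "ty": -0.032, "tz": 0.216, "turn": 0, "grip": 1}, {"tx": -0.148, "ty": -0.021, "tz": 0.22, "turn": 0, "grip": 1}, {"tx": -0.075, "ty": -0.01, "tz": 0.189, "turn": 0, "grip": 1}, {"tx": -0.021, "ty": -0.003, "tz": 0.131, "turn": 0, "grip": 1}, {"tx": 0.004, "ty": 0.001, "tz": 0.055, "turn": 0, "grip": 1}, {"tx": -0.004, "ty": -0.001, "tz": -0.025, "turn": 0, "grip": 1}, {"tx": -0.045, "ty": -0.006, "tz": -0.093, "turn": 0, "grip": 1}, {"tx": -0.11, "ty": -0.015, "tz": -0.139, "turn": 0, "grip": 1}, {"tx": -0.188, "ty": -0.026, "tz": -0.152, "turn": 0, "grip": 1}, {"tx": -0.265, "ty": -0.037, "tz": -0.132, "turn": 0, "grip": 1}, {"tx": -0.326, "ty": -0.046, "tz": -0.081, "turn": 0, "grip": 1}]
```

Emit:
drive_tool(
  increments=[
    {"tx":-0.026,"ty":-0.004,"tz":-0.069,"turn":0,"grip":1},
    {"tx":-0.083,"ty":-0.012,"tz":-0.125,"turn":0,"grip":1},
    {"tx":-0.157,"ty":-0.022,"tz":-0.151,"turn":0,"grip":1},
    {"tx":-0.236,"ty":-0.033,"tz":-0.144,"turn":0,"grip":1},
    {"tx":-0.305,"ty":-0.043,"tz":-0.104,"turn":0,"grip":1},
    {"tx":-0.351,"ty":-0.049,"tz":-0.039,"turn":0,"grip":1},
    {"tx":-0.366,"ty":-0.051,"tz":0.039,"turn":0,"grip":1},
    {"tx":-0.347,"ty":-0.049,"tz":0.117,"turn":0,"grip":1},
    {"tx":-0.298,"ty":-0.042,"tz":0.18,"turn":0,"grip":1},
    {"tx":-0.227,"ty":-0.032,"tz":0.216,"turn":0,"grip":1},
    {"tx":-0.148,"ty":-0.021,"tz":0.22,"turn":0,"grip":1},
    {"tx":-0.075,"ty":-0.01,"tz":0.189,"turn":0,"grip":1},
    {"tx":-0.021,"ty":-0.003,"tz":0.131,"turn":0,"grip":1},
    {"tx":0.004,"ty":0.001,"tz":0.055,"turn":0,"grip":1},
    {"tx":-0.004,"ty":-0.001,"tz":-0.025,"turn":0,"grip":1},
    {"tx":-0.045,"ty":-0.006,"tz":-0.093,"turn":0,"grip":1},
    {"tx":-0.11,"ty":-0.015,"tz":-0.139,"turn":0,"grip":1},
    {"tx":-0.188,"ty":-0.026,"tz":-0.152,"turn":0,"grip":1},
    {"tx":-0.265,"ty":-0.037,"tz":-0.132,"turn":0,"grip":1},
    {"tx":-0.326,"ty":-0.046,"tz":-0.081,"turn":0,"grip":1},
  ],
)

```text
clock: 8.05
position: [0.4563, 0.0392, 0.1311]
ee_rot: [-2.058, -2.367, 0.002]
force: [13.5, 2.8, 9.4]
width: 0.317
```

```bash
python3 - <<'E'
from plan import *
print(observe()["clock"])
a=get_image("top"); b=get_image("side")
cv2.imwrite("pics/t1.png",a[:,:,::-1]);cv2.imwrite("pics/s1.png",b[:,:,::-1])
A=cv2.resize(a[195:375,340:580],None,fx=2,fy=2);B=cv2.resize(b[90:270,285:445],None,fx=2,fy=2)
cv2.imwrite("pics/m1.png",np.hstack([A,B])[:,:,::-1])
plan([4.3]*20)
E
```

```text
8.05
clk 8.15 meas th -2.199 r 0.0770 cmd 4.044 lag -0.041 F [-5.5  4.4 -0.3] w 0.322
[{"tx": -0.026, "ty": -0.005, "tz": 0.069, "turn": 0, "grip": 1}, {"tx": -0.028, "ty": -0.005, "tz": 0.149, "turn": 0, "grip": 1}, {"tx": 0.004, "ty": -0.001, "tz": 0.222, "turn": 0, "grip": 1}, {"tx": 0.062, "ty": 0.007, "tz": 0.276, "turn": 0, "grip": 1}, {"tx": 0.138, "ty": 0.018, "tz": 0.3, "turn": 0, "grip": 1}, {"tx": 0.217, "ty": 0.029, "tz": 0.29, "turn": 0, "grip": 1}, {"tx": 0.284, "ty": 0.038, "tz": 0.248, "turn": 0, "grip": 1}, {"tx": 0.328, "ty": 0.044, "tz": 0.181, "turn": 0, "grip": 1}, {"tx": 0.34, "ty": 0.046, "tz": 0.102, "turn": 0, "grip": 1}, {"tx": 0.318, "ty": 0.043, "tz": 0.025, "turn": 0, "grip": 1}, {"tx": 0.267, "ty": 0.036, "tz": -0.036, "turn": 0, "grip": 1}, {"tx": 0.195, "ty": 0.026, "tz": -0.07, "turn": 0, "grip": 1}, {"tx": 0.116, "ty": 0.015, "tz": -0.07, "turn": 0, "grip": 1}, {"tx": 0.044, "ty": 0.005, "tz": -0.037, "turn": 0, "grip": 1}, {"tx": -0.008, "ty": -0.003, "tz": 0.023, "turn": 0, "grip": 1}, {"tx": -0.031, "ty": -0.006, "tz": 0.1, "turn": 0, "grip": 1}, {"tx": -0.019, "ty": -0.004, "tz": 0.179, "turn": 0, "grip": 1}, {"tx": 0.024, "ty": 0.002, "tz": 0.246, "turn": 0, "grip": 1}, {"tx": 0.09, "ty": 0.011, "tz": 0.289, "turn": 0, "grip": 1}, {"tx": 0.169, "ty": 0.022, "tz": 0.3, "turn": 0, "grip": 1}]
```

View pics/m1.png

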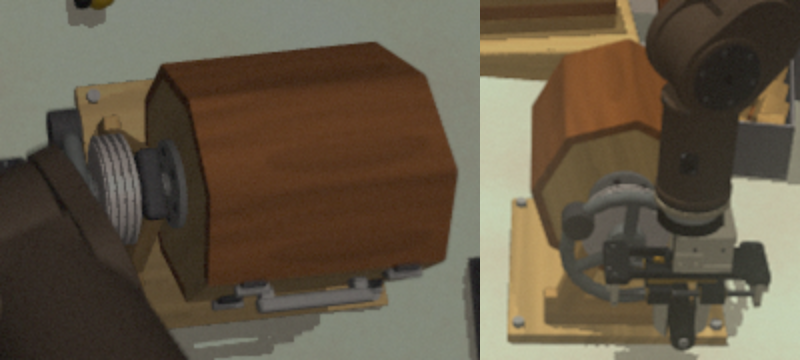

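The left panel (top view) shows the hatch on the barrel's -x side, with the bar from about px (471,346) to (530,341) and the latches just above it. The arm is holding the handle low. I'll get the angle from plane intersections.

```bash
cat >> plan.py <<'E'
AXc=AX+.0044*X
def onY(n,uv,y):
    e,d=ray(n,uv); t=(y-(e-O)@Y)/(d@Y); q=e+t*d-AXc
    return np.degrees(np.arctan2(q@X,q[2])).round(1),np.hypot(q@X,q[2]).round(4)
E
python3 - <<'E'
from plan import *
print("bar",onY("top",(471,346),.055),onY("top",(530,341.5),-.055))
print("front verts t1",[onY("top",u,.11) for u in [(445,336.5),(342+80,227.5)]])
# initial: top crop c1 scale 2.85 offset 295,215
f=lambda x,y:(295+x/2.85,215+y/2.85)
print("t0 verts",[onY("top",f(*u),.11) for u in [(415,362),(430,252),(406,108),(340,72),(370,36)]])
g=lambda x,y:(285+x/3.5,100+y/3.5)
print("s0 verts",[onY("side",g(*u),.11) for u in [(195,190),(320,190),(388,268),(118,265),(113,375)]])
print("latch t0",[onY("top",f(*u),s) for u,s in [((440,368),.08),((630,347),-.08)]])
g=lambda x,y:(285+(x-480)/2,90+y/2)
print("s1 verts",[onY("side",g(*u),.11) for u in [(541,188),(580,139),(662,127)]])
E
```

```text
bar (np.float64(-71.5), np.float64(0.1331)) (np.float64(-71.9), np.float64(0.137))
front verts t1 [(np.float64(-52.5), np.float64(0.1302)), (np.float64(64.4), np.float64(0.1181))]
t0 verts [(np.float64(-69.0), np.float64(0.121)), (np.float64(-21.7), np.float64(0.1295)), (np.float64(18.3), np.float64(0.1303)), (np.float64(105.4), np.float64(0.1024)), (np.float64(55.0), np.float64(0.1234))]
s0 verts [(np.float64(22.2), np.float64(0.1119)), (np.float64(-24.0), np.float64(0.1146)), (np.float64(-68.7), np.float64(0.1088)), (np.float64(67.5), np.float64(0.104)), (np.float64(121.1), np.float64(0.1145))]
latch t0 [(np.float64(-93.8), np.float64(0.1205)), (np.float64(-120.0), np.float64(0.1419))]
s1 verts [(np.float64(82.1), np.float64(0.1049)), (np.float64(32.4), np.float64(0.1047)), (np.float64(-23.0), np.float64(0.1161))]
```

```bash
cat > sim.py <<'E'
import numpy as np
def sim(ws,J=.06,D=.15,v=0.,dt=.001,w0=0.):
    a=0;out=[];w=w0
    for wn in ws:
        for i in range(100):
            s=w+(wn-w)*i/100-v
            T=.1*s+.015*np.sign(s)
            F=D*np.sign(v) if v else np.clip(T,-D,D)
            vn=v+dt*(T-F-.015*v)/J
            v=0 if v*vn<0 else vn
            a+=v*dt
        w=wn; out.append((a,v))
    return np.array(out)
E
python3 - <<'E'
from sim import *
ws=list(np.linspace(.2,2,10))+list(np.linspace(2.2,4.3,11))+[4.3]*24
for J in(.045,.06,.08):
  for D in(.12,.15,.18): print(J,D,sim(ws,J,D)[-1])
E
```

```text
0.045 0.12 [7.87929302 2.82458066]
0.045 0.15 [6.96384592 2.56372328]
0.045 0.18 [6.08752703 2.30287159]
0.06 0.12 [7.51478502 2.81706142]
0.06 0.15 [6.63329232 2.55633938]
0.06 0.18 [5.79090443 2.29566653]
0.08 0.12 [7.04345851 2.79028943]
0.08 0.15 [6.20674624 2.5303772 ]
0.08 0.18 [5.40900425 2.27069552]
```

```bash
echo '{"th":4.044,"w":2.2}'>st.json; python3 - <<'E'
from plan import *
plan([4.19]*20)
E
```

```text
clk 8.15 meas th -2.199 r 0.0770 cmd 4.044 lag -0.040 F [-5.5  4.4 -0.3] w 0.322
[{"tx": -0.02, "ty": -0.004, "tz": 0.049, "turn": 0, "grip": 1}, {"tx": -0.031, "ty": -0.006, "tz": 0.126, "turn": 0, "grip": 1}, {"tx": -0.009, "ty": -0.003, "tz": 0.201, "turn": 0, "grip": 1}, {"tx": 0.04, "ty": 0.004, "tz": 0.261, "turn": 0, "grip": 1}, {"tx": 0.11, "ty": 0.014, "tz": 0.295, "turn": 0, "grip": 1}, {"tx": 0.187, "ty": 0.025, "tz": 0.298, "turn": 0, "grip": 1}, {"tx": 0.258, "ty": 0.035, "tz": 0.268, "turn": 0, "grip": 1}, {"tx": 0.312, "ty": 0.042, "tz": 0.212, "turn": 0, "grip": 1}, {"tx": 0.338, "ty": 0.046, "tz": 0.139, "turn": 0, "grip": 1}, {"tx": 0.333, "ty": 0.045, "tz": 0.061, "turn": 0, "grip": 1}, {"tx": 0.297, "ty": 0.04, "tz": -0.008, "turn": 0, "grip": 1}, {"tx": 0.236, "ty": 0.032, "tz": -0.056, "turn": 0, "grip": 1}, {"tx": 0.161, "ty": 0.021, "tz": -0.074, "turn": 0, "grip": 1}, {"tx": 0.085, "ty": 0.01, "tz": -0.061, "turn": 0, "grip": 1}, {"tx": 0.021, "ty": 0.001, "tz": -0.017, "turn": 0, "grip": 1}, {"tx": -0.02, "ty": -0.004, "tz": 0.049, "turn": 0, "grip": 1}, {"tx": -0.031, "ty": -0.006, "tz": 0.127, "turn": 0, "grip": 1}, {"tx": -0.009, "ty": -0.003, "tz": 0.202, "turn": 0, "grip": 1}, {"tx": 0.041, "ty": 0.004, "tz": 0.261, "turn": 0, "grip": 1}, {"tx": 0.11, "ty": 0.014, "tz": 0.295, "turn": 0, "grip": 1}]
```

Emit:
drive_tool(
  increments=[
    {"tx":-0.02,"ty":-0.004,"tz":0.049,"turn":0,"grip":1},
    {"tx":-0.031,"ty":-0.006,"tz":0.126,"turn":0,"grip":1},
    {"tx":-0.009,"ty":-0.003,"tz":0.201,"turn":0,"grip":1},
    {"tx":0.04,"ty":0.004,"tz":0.261,"turn":0,"grip":1},
    {"tx":0.11,"ty":0.014,"tz":0.295,"turn":0,"grip":1},
    {"tx":0.187,"ty":0.025,"tz":0.298,"turn":0,"grip":1},
    {"tx":0.258,"ty":0.035,"tz":0.268,"turn":0,"grip":1},
    {"tx":0.312,"ty":0.042,"tz":0.212,"turn":0,"grip":1},
    {"tx":0.338,"ty":0.046,"tz":0.139,"turn":0,"grip":1},
    {"tx":0.333,"ty":0.045,"tz":0.061,"turn":0,"grip":1},
    {"tx":0.297,"ty":0.04,"tz":-0.008,"turn":0,"grip":1},
    {"tx":0.236,"ty":0.032,"tz":-0.056,"turn":0,"grip":1},
    {"tx":0.161,"ty":0.021,"tz":-0.074,"turn":0,"grip":1},
    {"tx":0.085,"ty":0.01,"tz":-0.061,"turn":0,"grip":1},
    {"tx":0.021,"ty":0.001,"tz":-0.017,"turn":0,"grip":1},
    {"tx":-0.02,"ty":-0.004,"tz":0.049,"turn":0,"grip":1},
    {"tx":-0.031,"ty":-0.006,"tz":0.127,"turn":0,"grip":1},
    {"tx":-0.009,"ty":-0.003,"tz":0.202,"turn":0,"grip":1},
    {"tx":0.041,"ty":0.004,"tz":0.261,"turn":0,"grip":1},
    {"tx":0.11,"ty":0.014,"tz":0.295,"turn":0,"grip":1},
  ],
)

```text
clock: 10.15
position: [0.4984, 0.0446, 0.2529]
ee_rot: [-2.059, -2.369, 0.005]
force: [6.2, 3.9, -28.1]
width: 0.319
```

```bash
python3 - <<'E'
from plan import *
print(observe()["clock"])
a=get_image("top")
cv2.imwrite("pics/t2.png",a[:,:,::-1])
A=cv2.resize(a[195:375,340:580],None,fx=3,fy=3)
cv2.imwrite("pics/m2.png",A[:,:,::-1])
plan([4.19]*20,save=False)
E
```

```text
10.15
clk 10.2 meas th -0.169 r 0.0761 cmd 6.041 lag -0.072 F [10.6  0.8 12.2] w 0.318
[{"tx": 0.065, "ty": 0.008, "tz": -0.003, "turn": 0, "grip": 1}, {"tx": 0.136, "ty": 0.018, "tz": -0.032, "turn": 0, "grip": 1}, {"tx": 0.19, "ty": 0.026, "tz": -0.089, "turn": 0, "grip": 1}, {"tx": 0.216, "ty": 0.03, "tz": -0.162, "turn": 0, "grip": 1}, {"tx": 0.21, "ty": 0.029, "tz": -0.24, "turn": 0, "grip": 1}, {"tx": 0.174, "ty": 0.024, "tz": -0.309, "turn": 0, "grip": 1}, {"tx": 0.113, "ty": 0.015, "tz": -0.356, "turn": 0, "grip": 1}, {"tx": 0.038, "ty": 0.005, "tz": -0.375, "turn": 0, "grip": 1}, {"tx": -0.038, "ty": -0.006, "tz": -0.361, "turn": 0, "grip": 1}, {"tx": -0.102, "ty": -0.015, "tz": -0.317, "turn": 0, "grip": 1}, {"tx": -0.143, "ty": -0.021, "tz": -0.251, "turn": 0, "grip": 1}, {"tx": -0.153, "ty": -0.022, "tz": -0.174, "turn": 0, "grip": 1}, {"tx": -0.132, "ty": -0.019, "tz": -0.099, "turn": 0, "grip": 1}, {"tx": -0.082, "ty": -0.012, "tz": -0.039, "turn": 0, "grip": 1}, {"tx": -0.012, "ty": -0.002, "tz": -0.005, "turn": 0, "grip": 1}, {"tx": 0.065, "ty": 0.008, "tz": -0.003, "turn": 0, "grip": 1}, {"tx": 0.136, "ty": 0.018, "tz": -0.033, "turn": 0, "grip": 1}, {"tx": 0.19, "ty": 0.026, "tz": -0.089, "turn": 0, "grip": 1}, {"tx": 0.216, "ty": 0.03, "tz": -0.162, "turn": 0, "grip": 1}, {"tx": 0.21, "ty": 0.029, "tz": -0.24, "turn": 0, "grip": 1}]
```

View pics/m2.png

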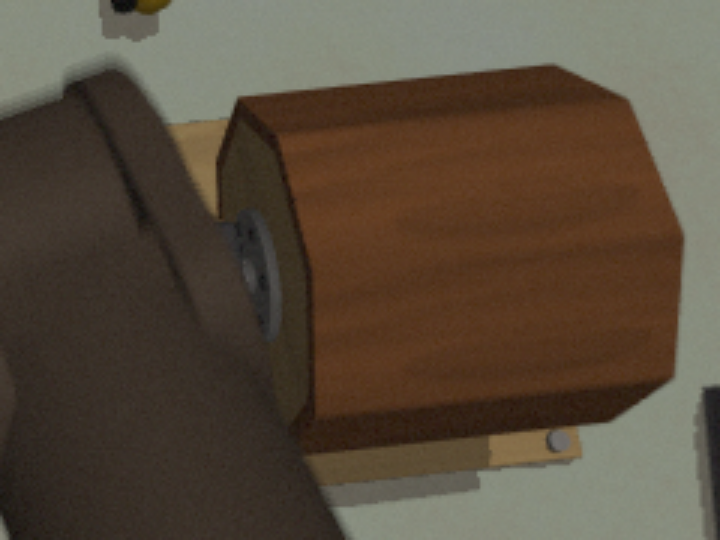

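The hatch is out of sight underneath. Front-face vertices are at crop (282,147), (310,262) and (315,415); I'll get the angle modulo 45° from them.

```bash
python3 - <<'E'
from plan import *
from sim import sim
f=lambda x,y:(340+x/3,195+y/3)
print([onY("top",f(*u),.11) for u in [(237,98),(282,147),(311,262),(314,415),(303,452)]])
print("back",[onY("top",f(*u),-.11) for u in [(555,66),(628,99),(684,236),(673,377),(608,421)]])
for J in(.045,.06,.08):
  for D in(.11,.12,.135,.15,.165):
    ws=list(np.linspace(.2,2,10))+list(np.linspace(2.2,4.3,11))+[4.3]*24
    a=sim(ws,J,D); b=sim([1,3.3]+[4.19]*19,J,D,v=a[-1,1],w0=0); print(J,D,a[-1].round(2),(b[-1,0]*57.3).round(),b[:,1].min().round(2),b[-1,1].round(2))
E
```

```text
[(np.float64(75.8), np.float64(0.1156)), (np.float64(28.0), np.float64(0.1271)), (np.float64(-5.4), np.float64(0.13)), (np.float64(-50.5), np.float64(0.1267)), (np.float64(-70.8), np.float64(0.1266))]
back [(np.float64(80.3), np.float64(0.1138)), (np.float64(35.1), np.float64(0.1192)), (np.float64(-9.6), np.float64(0.123)), (np.float64(-53.3), np.float64(0.124)), (np.float64(-97.9), np.float64(0.1252))]
0.045 0.11 [8.19 2.91] 308.0 1.85 2.81
0.045 0.12 [7.88 2.82] 298.0 1.77 2.72
0.045 0.135 [7.42 2.69] 282.0 1.64 2.59
0.045 0.15 [6.96 2.56] 267.0 1.51 2.46
0.045 0.165 [6.52 2.43] 251.0 1.39 2.33
0.06 0.11 [7.82 2.9 ] 309.0 2.05 2.8
0.06 0.12 [7.51 2.82] 299.0 1.97 2.71
0.06 0.135 [7.07 2.69] 283.0 1.84 2.58
0.06 0.15 [6.63 2.56] 268.0 1.71 2.45
0.06 0.165 [6.21 2.43] 252.0 1.58 2.32
0.08 0.11 [7.33 2.88] 310.0 2.21 2.77
0.08 0.12 [7.04 2.79] 300.0 2.12 2.69
0.08 0.135 [6.62 2.66] 284.0 1.99 2.56
0.08 0.15 [6.21 2.53] 268.0 1.86 2.43
0.08 0.165 [5.8 2.4] 253.0 1.74 2.3
```

```bash
echo '{"th":6.06,"w":2.2}'>st.json; python3 - <<'E'
from plan import *
plan([4.1]*10)
E
```

```text
clk 10.2 meas th -0.169 r 0.0761 cmd 6.060 lag -0.054 F [10.6  0.8 12.2] w 0.318
[{"tx": 0.049, "ty": 0.006, "tz": -0.001, "turn": 0, "grip": 1}, {"tx": 0.121, "ty": 0.016, "tz": -0.023, "turn": 0, "grip": 1}, {"tx": 0.179, "ty": 0.024, "tz": -0.073, "turn": 0, "grip": 1}, {"tx": 0.212, "ty": 0.029, "tz": -0.141, "turn": 0, "grip": 1}, {"tx": 0.215, "ty": 0.029, "tz": -0.218, "turn": 0, "grip": 1}, {"tx": 0.188, "ty": 0.026, "tz": -0.289, "turn": 0, "grip": 1}, {"tx": 0.135, "ty": 0.018, "tz": -0.343, "turn": 0, "grip": 1}, {"tx": 0.065, "ty": 0.008, "tz": -0.372, "turn": 0, "grip": 1}, {"tx": -0.01, "ty": -0.002, "tz": -0.37, "turn": 0, "grip": 1}, {"tx": -0.079, "ty": -0.012, "tz": -0.338, "turn": 0, "grip": 1}]
```

Emit:
drive_tool(
  increments=[
    {"tx":0.049,"ty":0.006,"tz":-0.001,"turn":0,"grip":1},
    {"tx":0.121,"ty":0.016,"tz":-0.023,"turn":0,"grip":1},
    {"tx":0.179,"ty":0.024,"tz":-0.073,"turn":0,"grip":1},
    {"tx":0.212,"ty":0.029,"tz":-0.141,"turn":0,"grip":1},
    {"tx":0.215,"ty":0.029,"tz":-0.218,"turn":0,"grip":1},
    {"tx":0.188,"ty":0.026,"tz":-0.289,"turn":0,"grip":1},
    {"tx":0.135,"ty":0.018,"tz":-0.343,"turn":0,"grip":1},
    {"tx":0.065,"ty":0.008,"tz":-0.372,"turn":0,"grip":1},
    {"tx":-0.01,"ty":-0.002,"tz":-0.37,"turn":0,"grip":1},
    {"tx":-0.079,"ty":-0.012,"tz":-0.338,"turn":0,"grip":1},
  ],
)

```text
clock: 11.2
position: [0.4703, 0.041, 0.1171]
ee_rot: [-2.059, -2.369, -0.003]
force: [11.9, 1.9, 15.3]
width: 0.318
```

```bash
python3 - <<'E'
from plan import *
print(observe()["clock"])
a=get_image("top")
cv2.imwrite("pics/t3.png",a[:,:,::-1])
A=cv2.resize(a[195:375,340:580],None,fx=3,fy=3)
cv2.imwrite("pics/m3.png",A[:,:,::-1])
plan([4.1]*20,save=False)
E
```

```text
11.2
clk 11.25 meas th -2.445 r 0.0771 cmd 3.782 lag -0.056 F [-9.1  3.3  1.7] w 0.319
[{"tx": -0.039, "ty": -0.007, "tz": 0.055, "turn": 0, "grip": 1}, {"tx": -0.062, "ty": -0.01, "tz": 0.127, "turn": 0, "grip": 1}, {"tx": -0.055, "ty": -0.009, "tz": 0.203, "turn": 0, "grip": 1}, {"tx": -0.018, "ty": -0.004, "tz": 0.27, "turn": 0, "grip": 1}, {"tx": 0.042, "ty": 0.005, "tz": 0.317, "turn": 0, "grip": 1}, {"tx": 0.115, "ty": 0.015, "tz": 0.335, "turn": 0, "grip": 1}, {"tx": 0.189, "ty": 0.025, "tz": 0.323, "turn": 0, "grip": 1}, {"tx": 0.253, "ty": 0.034, "tz": 0.281, "turn": 0, "grip": 1}, {"tx": 0.295, "ty": 0.04, "tz": 0.218, "turn": 0, "grip": 1}, {"tx": 0.308, "ty": 0.042, "tz": 0.143, "turn": 0, "grip": 1}, {"tx": 0.291, "ty": 0.04, "tz": 0.068, "turn": 0, "grip": 1}, {"tx": 0.245, "ty": 0.033, "tz": 0.007, "turn": 0, "grip": 1}, {"tx": 0.18, "ty": 0.024, "tz": -0.031, "turn": 0, "grip": 1}, {"tx": 0.105, "ty": 0.014, "tz": -0.039, "turn": 0, "grip": 1}, {"tx": 0.032, "ty": 0.003, "tz": -0.016, "turn": 0, "grip": 1}, {"tx": -0.025, "ty": -0.005, "tz": 0.034, "turn": 0, "grip": 1}, {"tx": -0.058, "ty": -0.009, "tz": 0.103, "turn": 0, "grip": 1}, {"tx": -0.061, "ty": -0.01, "tz": 0.179, "turn": 0, "grip": 1}, {"tx": -0.033, "ty": -0.006, "tz": 0.25, "turn": 0, "grip": 1}, {"tx": 0.02, "ty": 0.002, "tz": 0.304, "turn": 0, "grip": 1}]
```

View pics/m3.png

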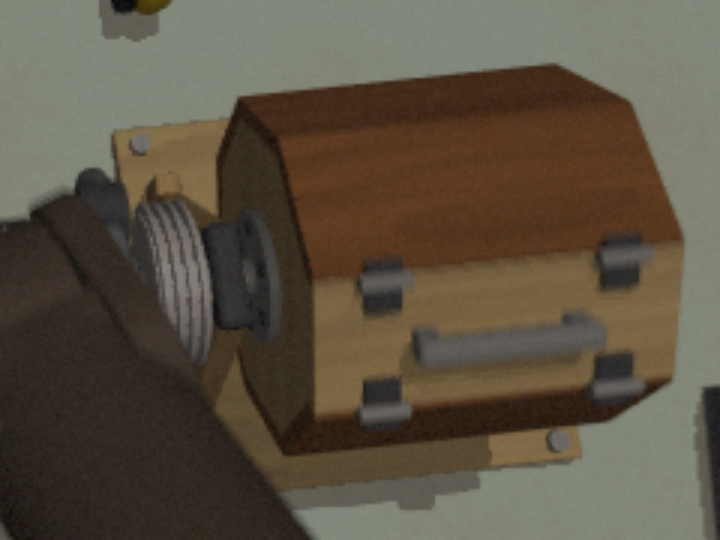

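The picture shows the pale hatch between crop rows 260 and 400, facing about -32°. So the barrel turned 264° and then 136°, which means about 2.4 rad/s at a wheel speed of 4.15. I'll use 4.35 rad/s on the wheel and run without stops for pictures.

```bash
echo '{"th":3.80,"w":2.5}'>st.json; python3 - <<'E'
from plan import *
plan([4.35]*20)
E
```

```text
clk 11.25 meas th -2.445 r 0.0771 cmd 3.800 lag -0.038 F [-9.1  3.3  1.7] w 0.319
[{"tx": -0.034, "ty": -0.006, "tz": 0.047, "turn": 0, "grip": 1}, {"tx": -0.061, "ty": -0.01, "tz": 0.123, "turn": 0, "grip": 1}, {"tx": -0.055, "ty": -0.009, "tz": 0.203, "turn": 0, "grip": 1}, {"tx": -0.015, "ty": -0.003, "tz": 0.274, "turn": 0, "grip": 1}, {"tx": 0.05, "ty": 0.006, "tz": 0.32, "turn": 0, "grip": 1}, {"tx": 0.129, "ty": 0.017, "tz": 0.335, "turn": 0, "grip": 1}, {"tx": 0.207, "ty": 0.028, "tz": 0.315, "turn": 0, "grip": 1}, {"tx": 0.269, "ty": 0.037, "tz": 0.264, "turn": 0, "grip": 1}, {"tx": 0.303, "ty": 0.041, "tz": 0.191, "turn": 0, "grip": 1}, {"tx": 0.304, "ty": 0.042, "tz": 0.11, "turn": 0, "grip": 1}, {"tx": 0.272, "ty": 0.037, "tz": 0.036, "turn": 0, "grip": 1}, {"tx": 0.211, "ty": 0.028, "tz": -0.017, "turn": 0, "grip": 1}, {"tx": 0.134, "ty": 0.018, "tz": -0.039, "turn": 0, "grip": 1}, {"tx": 0.055, "ty": 0.007, "tz": -0.027, "turn": 0, "grip": 1}, {"tx": -0.012, "ty": -0.003, "tz": 0.018, "turn": 0, "grip": 1}, {"tx": -0.053, "ty": -0.009, "tz": 0.087, "turn": 0, "grip": 1}, {"tx": -0.062, "ty": -0.01, "tz": 0.168, "turn": 0, "grip": 1}, {"tx": -0.037, "ty": -0.006, "tz": 0.245, "turn": 0, "grip": 1}, {"tx": 0.019, "ty": 0.002, "tz": 0.303, "turn": 0, "grip": 1}, {"tx": 0.093, "ty": 0.012, "tz": 0.333, "turn": 0, "grip": 1}]
```

Emit:
drive_tool(
  increments=[
    {"tx":-0.034,"ty":-0.006,"tz":0.047,"turn":0,"grip":1},
    {"tx":-0.061,"ty":-0.01,"tz":0.123,"turn":0,"grip":1},
    {"tx":-0.055,"ty":-0.009,"tz":0.203,"turn":0,"grip":1},
    {"tx":-0.015,"ty":-0.003,"tz":0.274,"turn":0,"grip":1},
    {"tx":0.05,"ty":0.006,"tz":0.32,"turn":0,"grip":1},
    {"tx":0.129,"ty":0.017,"tz":0.335,"turn":0,"grip":1},
    {"tx":0.207,"ty":0.028,"tz":0.315,"turn":0,"grip":1},
    {"tx":0.269,"ty":0.037,"tz":0.264,"turn":0,"grip":1},
    {"tx":0.303,"ty":0.041,"tz":0.191,"turn":0,"grip":1},
    {"tx":0.304,"ty":0.042,"tz":0.11,"turn":0,"grip":1},
    {"tx":0.272,"ty":0.037,"tz":0.036,"turn":0,"grip":1},
    {"tx":0.211,"ty":0.028,"tz":-0.017,"turn":0,"grip":1},
    {"tx":0.134,"ty":0.018,"tz":-0.039,"turn":0,"grip":1},
    {"tx":0.055,"ty":0.007,"tz":-0.027,"turn":0,"grip":1},
    {"tx":-0.012,"ty":-0.003,"tz":0.018,"turn":0,"grip":1},
    {"tx":-0.053,"ty":-0.009,"tz":0.087,"turn":0,"grip":1},
    {"tx":-0.062,"ty":-0.01,"tz":0.168,"turn":0,"grip":1},
    {"tx":-0.037,"ty":-0.006,"tz":0.245,"turn":0,"grip":1},
    {"tx":0.019,"ty":0.002,"tz":0.303,"turn":0,"grip":1},
    {"tx":0.093,"ty":0.012,"tz":0.333,"turn":0,"grip":1},
  ],
)

```text
clock: 13.25
position: [0.5045, 0.0453, 0.2543]
ee_rot: [2.06, 2.371, 0.001]
force: [3.8, 4.3, -29.2]
width: 0.321
```

```bash
python3 - <<'E'
from plan import *
plan([4.35]*20)
E
```

```text
clk 13.25 meas th -0.163 r 0.0767 cmd 6.124 lag 0.004 F [  3.8   4.3 -29.2] w 0.321
[{"tx": 0.081, "ty": 0.011, "tz": -0.009, "turn": 0, "grip": 1}, {"tx": 0.152, "ty": 0.021, "tz": -0.047, "turn": 0, "grip": 1}, {"tx": 0.2, "ty": 0.028, "tz": -0.112, "turn": 0, "grip": 1}, {"tx": 0.216, "ty": 0.03, "tz": -0.191, "turn": 0, "grip": 1}, {"tx": 0.198, "ty": 0.028, "tz": -0.27, "turn": 0, "grip": 1}, {"tx": 0.149, "ty": 0.021, "tz": -0.334, "turn": 0, "grip": 1}, {"tx": 0.078, "ty": 0.011, "tz": -0.371, "turn": 0, "grip": 1}, {"tx": -0.002, "ty": -0.0, "tz": -0.374, "turn": 0, "grip": 1}, {"tx": -0.076, "ty": -0.011, "tz": -0.342, "turn": 0, "grip": 1}, {"tx": -0.13, "ty": -0.018, "tz": -0.282, "turn": 0, "grip": 1}, {"tx": -0.154, "ty": -0.022, "tz": -0.205, "turn": 0, "grip": 1}, {"tx": -0.144, "ty": -0.02, "tz": -0.125, "turn": 0, "grip": 1}, {"tx": -0.101, "ty": -0.014, "tz": -0.057, "turn": 0, "grip": 1}, {"tx": -0.033, "ty": -0.005, "tz": -0.013, "turn": 0, "grip": 1}, {"tx": 0.046, "ty": 0.006, "tz": -0.002, "turn": 0, "grip": 1}, {"tx": 0.123, "ty": 0.017, "tz": -0.026, "turn": 0, "grip": 1}, {"tx": 0.182, "ty": 0.025, "tz": -0.08, "turn": 0, "grip": 1}, {"tx": 0.213, "ty": 0.03, "tz": -0.155, "turn": 0, "grip": 1}, {"tx": 0.211, "ty": 0.029, "tz": -0.236, "turn": 0, "grip": 1}, {"tx": 0.174, "ty": 0.024, "tz": -0.308, "turn": 0, "grip": 1}]
```

Emit:
drive_tool(
  increments=[
    {"tx":0.081,"ty":0.011,"tz":-0.009,"turn":0,"grip":1},
    {"tx":0.152,"ty":0.021,"tz":-0.047,"turn":0,"grip":1},
    {"tx":0.2,"ty":0.028,"tz":-0.112,"turn":0,"grip":1},
    {"tx":0.216,"ty":0.03,"tz":-0.191,"turn":0,"grip":1},
    {"tx":0.198,"ty":0.028,"tz":-0.27,"turn":0,"grip":1},
    {"tx":0.149,"ty":0.021,"tz":-0.334,"turn":0,"grip":1},
    {"tx":0.078,"ty":0.011,"tz":-0.371,"turn":0,"grip":1},
    {"tx":-0.002,"ty":0,"tz":-0.374,"turn":0,"grip":1},
    {"tx":-0.076,"ty":-0.011,"tz":-0.342,"turn":0,"grip":1},
    {"tx":-0.13,"ty":-0.018,"tz":-0.282,"turn":0,"grip":1},
    {"tx":-0.154,"ty":-0.022,"tz":-0.205,"turn":0,"grip":1},
    {"tx":-0.144,"ty":-0.02,"tz":-0.125,"turn":0,"grip":1},
    {"tx":-0.101,"ty":-0.014,"tz":-0.057,"turn":0,"grip":1},
    {"tx":-0.033,"ty":-0.005,"tz":-0.013,"turn":0,"grip":1},
    {"tx":0.046,"ty":0.006,"tz":-0.002,"turn":0,"grip":1},
    {"tx":0.123,"ty":0.017,"tz":-0.026,"turn":0,"grip":1},
    {"tx":0.182,"ty":0.025,"tz":-0.08,"turn":0,"grip":1},
    {"tx":0.213,"ty":0.03,"tz":-0.155,"turn":0,"grip":1},
    {"tx":0.211,"ty":0.029,"tz":-0.236,"turn":0,"grip":1},
    {"tx":0.174,"ty":0.024,"tz":-0.308,"turn":0,"grip":1},
  ],
)

```text
clock: 15.25
position: [0.5707, 0.0542, 0.128]
ee_rot: [-2.057, -2.368, 0.01]
force: [-20.2, -4.3, 19.3]
width: 0.322
```

```bash
python3 - <<'E'
from plan import *
plan([4.35]*20)
E
```

```text
clk 15.25 meas th 2.321 r 0.0743 cmd 2.258 lag -0.063 F [-20.2  -4.3  19.3] w 0.322
[{"tx": -0.054, "ty": -0.007, "tz": -0.042, "turn": 0, "grip": 1}, {"tx": -0.132, "ty": -0.018, "tz": -0.061, "turn": 0, "grip": 1}, {"tx": -0.211, "ty": -0.029, "tz": -0.044, "turn": 0, "grip": 1}, {"tx": -0.275, "ty": -0.038, "tz": 0.004, "turn": 0, "grip": 1}, {"tx": -0.313, "ty": -0.043, "tz": 0.075, "turn": 0, "grip": 1}, {"tx": -0.318, "ty": -0.044, "tz": 0.156, "turn": 0, "grip": 1}, {"tx": -0.289, "ty": -0.04, "tz": 0.231, "turn": 0, "grip": 1}, {"tx": -0.231, "ty": -0.031, "tz": 0.287, "turn": 0, "grip": 1}, {"tx": -0.155, "ty": -0.021, "tz": 0.313, "turn": 0, "grip": 1}, {"tx": -0.075, "ty": -0.01, "tz": 0.304, "turn": 0, "grip": 1}, {"tx": -0.007, "ty": 0.0, "tz": 0.263, "turn": 0, "grip": 1}, {"tx": 0.038, "ty": 0.006, "tz": 0.195, "turn": 0, "grip": 1}, {"tx": 0.051, "ty": 0.008, "tz": 0.116, "turn": 0, "grip": 1}, {"tx": 0.029, "ty": 0.005, "tz": 0.038, "turn": 0, "grip": 1}, {"tx": -0.023, "ty": -0.002, "tz": -0.024, "turn": 0, "grip": 1}, {"tx": -0.097, "ty": -0.013, "tz": -0.057, "turn": 0, "grip": 1}, {"tx": -0.177, "ty": -0.024, "tz": -0.056, "turn": 0, "grip": 1}, {"tx": -0.249, "ty": -0.034, "tz": -0.021, "turn": 0, "grip": 1}, {"tx": -0.3, "ty": -0.041, "tz": 0.041, "turn": 0, "grip": 1}, {"tx": -0.32, "ty": -0.044, "tz": 0.12, "turn": 0, "grip": 1}]
```

Emit:
drive_tool(
  increments=[
    {"tx":-0.054,"ty":-0.007,"tz":-0.042,"turn":0,"grip":1},
    {"tx":-0.132,"ty":-0.018,"tz":-0.061,"turn":0,"grip":1},
    {"tx":-0.211,"ty":-0.029,"tz":-0.044,"turn":0,"grip":1},
    {"tx":-0.275,"ty":-0.038,"tz":0.004,"turn":0,"grip":1},
    {"tx":-0.313,"ty":-0.043,"tz":0.075,"turn":0,"grip":1},
    {"tx":-0.318,"ty":-0.044,"tz":0.156,"turn":0,"grip":1},
    {"tx":-0.289,"ty":-0.04,"tz":0.231,"turn":0,"grip":1},
    {"tx":-0.231,"ty":-0.031,"tz":0.287,"turn":0,"grip":1},
    {"tx":-0.155,"ty":-0.021,"tz":0.313,"turn":0,"grip":1},
    {"tx":-0.075,"ty":-0.01,"tz":0.304,"turn":0,"grip":1},
    {"tx":-0.007,"ty":0,"tz":0.263,"turn":0,"grip":1},
    {"tx":0.038,"ty":0.006,"tz":0.195,"turn":0,"grip":1},
    {"tx":0.051,"ty":0.008,"tz":0.116,"turn":0,"grip":1},
    {"tx":0.029,"ty":0.005,"tz":0.038,"turn":0,"grip":1},
    {"tx":-0.023,"ty":-0.002,"tz":-0.024,"turn":0,"grip":1},
    {"tx":-0.097,"ty":-0.013,"tz":-0.057,"turn":0,"grip":1},
    {"tx":-0.177,"ty":-0.024,"tz":-0.056,"turn":0,"grip":1},
    {"tx":-0.249,"ty":-0.034,"tz":-0.021,"turn":0,"grip":1},
    {"tx":-0.3,"ty":-0.041,"tz":0.041,"turn":0,"grip":1},
    {"tx":-0.32,"ty":-0.044,"tz":0.12,"turn":0,"grip":1},
  ],
)

```text
clock: 17.25
position: [0.441, 0.0367, 0.1759]
ee_rot: [-2.056, -2.368, 0.01]
force: [22.4, 0.8, -3.1]
width: 0.32
```

```bash
python3 - <<'E'
from plan import *
plan([4.35]*20)
E
```

```text
clk 17.25 meas th -1.608 r 0.0765 cmd 4.675 lag -0.000 F [22.4  0.8 -3.1] w 0.32
[{"tx": 0.018, "ty": 0.002, "tz": 0.08, "turn": 0, "grip": 1}, {"tx": 0.064, "ty": 0.008, "tz": 0.146, "turn": 0, "grip": 1}, {"tx": 0.134, "ty": 0.018, "tz": 0.186, "turn": 0, "grip": 1}, {"tx": 0.214, "ty": 0.029, "tz": 0.193, "turn": 0, "grip": 1}, {"tx": 0.289, "ty": 0.04, "tz": 0.165, "turn": 0, "grip": 1}, {"tx": 0.346, "ty": 0.048, "tz": 0.108, "turn": 0, "grip": 1}, {"tx": 0.373, "ty": 0.051, "tz": 0.032, "turn": 0, "grip": 1}, {"tx": 0.367, "ty": 0.05, "tz": -0.048, "turn": 0, "grip": 1}, {"tx": 0.327, "ty": 0.045, "tz": -0.119, "turn": 0, "grip": 1}, {"tx": 0.262, "ty": 0.036, "tz": -0.166, "turn": 0, "grip": 1}, {"tx": 0.183, "ty": 0.025, "tz": -0.18, "turn": 0, "grip": 1}, {"tx": 0.105, "ty": 0.014, "tz": -0.16, "turn": 0, "grip": 1}, {"tx": 0.043, "ty": 0.005, "tz": -0.109, "turn": 0, "grip": 1}, {"tx": 0.009, "ty": 0.0, "tz": -0.036, "turn": 0, "grip": 1}, {"tx": 0.008, "ty": 0.0, "tz": 0.045, "turn": 0, "grip": 1}, {"tx": 0.04, "ty": 0.005, "tz": 0.119, "turn": 0, "grip": 1}, {"tx": 0.101, "ty": 0.013, "tz": 0.172, "turn": 0, "grip": 1}, {"tx": 0.178, "ty": 0.024, "tz": 0.194, "turn": 0, "grip": 1}, {"tx": 0.257, "ty": 0.035, "tz": 0.182, "turn": 0, "grip": 1}, {"tx": 0.324, "ty": 0.044, "tz": 0.137, "turn": 0, "grip": 1}]
```

Emit:
drive_tool(
  increments=[
    {"tx":0.018,"ty":0.002,"tz":0.08,"turn":0,"grip":1},
    {"tx":0.064,"ty":0.008,"tz":0.146,"turn":0,"grip":1},
    {"tx":0.134,"ty":0.018,"tz":0.186,"turn":0,"grip":1},
    {"tx":0.214,"ty":0.029,"tz":0.193,"turn":0,"grip":1},
    {"tx":0.289,"ty":0.04,"tz":0.165,"turn":0,"grip":1},
    {"tx":0.346,"ty":0.048,"tz":0.108,"turn":0,"grip":1},
    {"tx":0.373,"ty":0.051,"tz":0.032,"turn":0,"grip":1},
    {"tx":0.367,"ty":0.05,"tz":-0.048,"turn":0,"grip":1},
    {"tx":0.327,"ty":0.045,"tz":-0.119,"turn":0,"grip":1},
    {"tx":0.262,"ty":0.036,"tz":-0.166,"turn":0,"grip":1},
    {"tx":0.183,"ty":0.025,"tz":-0.18,"turn":0,"grip":1},
    {"tx":0.105,"ty":0.014,"tz":-0.16,"turn":0,"grip":1},
    {"tx":0.043,"ty":0.005,"tz":-0.109,"turn":0,"grip":1},
    {"tx":0.009,"ty":0,"tz":-0.036,"turn":0,"grip":1},
    {"tx":0.008,"ty":0,"tz":0.045,"turn":0,"grip":1},
    {"tx":0.04,"ty":0.005,"tz":0.119,"turn":0,"grip":1},
    {"tx":0.101,"ty":0.013,"tz":0.172,"turn":0,"grip":1},
    {"tx":0.178,"ty":0.024,"tz":0.194,"turn":0,"grip":1},
    {"tx":0.257,"ty":0.035,"tz":0.182,"turn":0,"grip":1},
    {"tx":0.324,"ty":0.044,"tz":0.137,"turn":0,"grip":1},
  ],
)

```text
clock: 19.25
position: [0.571, 0.054, 0.2306]
ee_rot: [-2.057, -2.367, 0.012]
force: [-12.6, -1.3, -8.5]
width: 0.32
```

```bash
python3 - <<'E'
from plan import *
plan([4.35]*20)
E
```

```text
clk 19.25 meas th 0.811 r 0.0753 cmd 0.808 lag -0.003 F [-12.6  -1.3  -8.5] w 0.32
[{"tx": 0.04, "ty": 0.007, "tz": -0.069, "turn": 0, "grip": 1}, {"tx": 0.049, "ty": 0.008, "tz": -0.15, "turn": 0, "grip": 1}, {"tx": 0.024, "ty": 0.005, "tz": -0.226, "turn": 0, "grip": 1}, {"tx": -0.032, "ty": -0.003, "tz": -0.285, "turn": 0, "grip": 1}, {"tx": -0.106, "ty": -0.014, "tz": -0.315, "turn": 0, "grip": 1}, {"tx": -0.186, "ty": -0.025, "tz": -0.31, "turn": 0, "grip": 1}, {"tx": -0.257, "ty": -0.035, "tz": -0.272, "turn": 0, "grip": 1}, {"tx": -0.305, "ty": -0.041, "tz": -0.207, "turn": 0, "grip": 1}, {"tx": -0.321, "ty": -0.044, "tz": -0.128, "turn": 0, "grip": 1}, {"tx": -0.303, "ty": -0.041, "tz": -0.049, "turn": 0, "grip": 1}, {"tx": -0.254, "ty": -0.034, "tz": 0.015, "turn": 0, "grip": 1}, {"tx": -0.182, "ty": -0.024, "tz": 0.052, "turn": 0, "grip": 1}, {"tx": -0.102, "ty": -0.013, "tz": 0.055, "turn": 0, "grip": 1}, {"tx": -0.028, "ty": -0.003, "tz": 0.023, "turn": 0, "grip": 1}, {"tx": 0.026, "ty": 0.005, "tz": -0.036, "turn": 0, "grip": 1}, {"tx": 0.05, "ty": 0.008, "tz": -0.114, "turn": 0, "grip": 1}, {"tx": 0.039, "ty": 0.007, "tz": -0.194, "turn": 0, "grip": 1}, {"tx": -0.004, "ty": 0.001, "tz": -0.262, "turn": 0, "grip": 1}, {"tx": -0.071, "ty": -0.009, "tz": -0.306, "turn": 0, "grip": 1}, {"tx": -0.151, "ty": -0.02, "tz": -0.316, "turn": 0, "grip": 1}]
```

Emit:
drive_tool(
  increments=[
    {"tx":0.04,"ty":0.007,"tz":-0.069,"turn":0,"grip":1},
    {"tx":0.049,"ty":0.008,"tz":-0.15,"turn":0,"grip":1},
    {"tx":0.024,"ty":0.005,"tz":-0.226,"turn":0,"grip":1},
    {"tx":-0.032,"ty":-0.003,"tz":-0.285,"turn":0,"grip":1},
    {"tx":-0.106,"ty":-0.014,"tz":-0.315,"turn":0,"grip":1},
    {"tx":-0.186,"ty":-0.025,"tz":-0.31,"turn":0,"grip":1},
    {"tx":-0.257,"ty":-0.035,"tz":-0.272,"turn":0,"grip":1},
    {"tx":-0.305,"ty":-0.041,"tz":-0.207,"turn":0,"grip":1},
    {"tx":-0.321,"ty":-0.044,"tz":-0.128,"turn":0,"grip":1},
    {"tx":-0.303,"ty":-0.041,"tz":-0.049,"turn":0,"grip":1},
    {"tx":-0.254,"ty":-0.034,"tz":0.015,"turn":0,"grip":1},
    {"tx":-0.182,"ty":-0.024,"tz":0.052,"turn":0,"grip":1},
    {"tx":-0.102,"ty":-0.013,"tz":0.055,"turn":0,"grip":1},
    {"tx":-0.028,"ty":-0.003,"tz":0.023,"turn":0,"grip":1},
    {"tx":0.026,"ty":0.005,"tz":-0.036,"turn":0,"grip":1},
    {"tx":0.05,"ty":0.008,"tz":-0.114,"turn":0,"grip":1},
    {"tx":0.039,"ty":0.007,"tz":-0.194,"turn":0,"grip":1},
    {"tx":-0.004,"ty":0.001,"tz":-0.262,"turn":0,"grip":1},
    {"tx":-0.071,"ty":-0.009,"tz":-0.306,"turn":0,"grip":1},
    {"tx":-0.151,"ty":-0.02,"tz":-0.316,"turn":0,"grip":1},
  ],
)

```text
clock: 21.25
position: [0.5083, 0.0457, 0.1016]
ee_rot: [-2.055, -2.365, 0.015]
force: [3.0, -1.1, 28.8]
width: 0.319
```

```bash
python3 - <<'E'
from plan import *
plan([4.35]*20)
E
```

```text
clk 21.25 meas th -3.030 r 0.0776 cmd 3.225 lag -0.028 F [ 3.  -1.1 28.8] w 0.319
[{"tx": -0.071, "ty": -0.01, "tz": 0.03, "turn": 0, "grip": 1}, {"tx": -0.13, "ty": -0.018, "tz": 0.084, "turn": 0, "grip": 1}, {"tx": -0.161, "ty": -0.022, "tz": 0.159, "turn": 0, "grip": 1}, {"tx": -0.158, "ty": -0.022, "tz": 0.24, "turn": 0, "grip": 1}, {"tx": -0.122, "ty": -0.017, "tz": 0.312, "turn": 0, "grip": 1}, {"tx": -0.059, "ty": -0.008, "tz": 0.362, "turn": 0, "grip": 1}, {"tx": 0.019, "ty": 0.003, "tz": 0.38, "turn": 0, "grip": 1}, {"tx": 0.097, "ty": 0.014, "tz": 0.364, "turn": 0, "grip": 1}, {"tx": 0.162, "ty": 0.023, "tz": 0.315, "turn": 0, "grip": 1}, {"tx": 0.2, "ty": 0.028, "tz": 0.244, "turn": 0, "grip": 1}, {"tx": 0.205, "ty": 0.029, "tz": 0.164, "turn": 0, "grip": 1}, {"tx": 0.175, "ty": 0.025, "tz": 0.088, "turn": 0, "grip": 1}, {"tx": 0.118, "ty": 0.017, "tz": 0.032, "turn": 0, "grip": 1}, {"tx": 0.042, "ty": 0.006, "tz": 0.006, "turn": 0, "grip": 1}, {"tx": -0.038, "ty": -0.005, "tz": 0.015, "turn": 0, "grip": 1}, {"tx": -0.107, "ty": -0.015, "tz": 0.057, "turn": 0, "grip": 1}, {"tx": -0.151, "ty": -0.021, "tz": 0.124, "turn": 0, "grip": 1}, {"tx": -0.164, "ty": -0.023, "tz": 0.204, "turn": 0, "grip": 1}, {"tx": -0.142, "ty": -0.02, "tz": 0.282, "turn": 0, "grip": 1}, {"tx": -0.09, "ty": -0.012, "tz": 0.343, "turn": 0, "grip": 1}]
```

Emit:
drive_tool(
  increments=[
    {"tx":-0.071,"ty":-0.01,"tz":0.03,"turn":0,"grip":1},
    {"tx":-0.13,"ty":-0.018,"tz":0.084,"turn":0,"grip":1},
    {"tx":-0.161,"ty":-0.022,"tz":0.159,"turn":0,"grip":1},
    {"tx":-0.158,"ty":-0.022,"tz":0.24,"turn":0,"grip":1},
    {"tx":-0.122,"ty":-0.017,"tz":0.312,"turn":0,"grip":1},
    {"tx":-0.059,"ty":-0.008,"tz":0.362,"turn":0,"grip":1},
    {"tx":0.019,"ty":0.003,"tz":0.38,"turn":0,"grip":1},
    {"tx":0.097,"ty":0.014,"tz":0.364,"turn":0,"grip":1},
    {"tx":0.162,"ty":0.023,"tz":0.315,"turn":0,"grip":1},
    {"tx":0.2,"ty":0.028,"tz":0.244,"turn":0,"grip":1},
    {"tx":0.205,"ty":0.029,"tz":0.164,"turn":0,"grip":1},
    {"tx":0.175,"ty":0.025,"tz":0.088,"turn":0,"grip":1},
    {"tx":0.118,"ty":0.017,"tz":0.032,"turn":0,"grip":1},
    {"tx":0.042,"ty":0.006,"tz":0.006,"turn":0,"grip":1},
    {"tx":-0.038,"ty":-0.005,"tz":0.015,"turn":0,"grip":1},
    {"tx":-0.107,"ty":-0.015,"tz":0.057,"turn":0,"grip":1},
    {"tx":-0.151,"ty":-0.021,"tz":0.124,"turn":0,"grip":1},
    {"tx":-0.164,"ty":-0.023,"tz":0.204,"turn":0,"grip":1},
    {"tx":-0.142,"ty":-0.02,"tz":0.282,"turn":0,"grip":1},
    {"tx":-0.09,"ty":-0.012,"tz":0.343,"turn":0,"grip":1},
  ],
)

```text
clock: 23.25
position: [0.4721, 0.0407, 0.2401]
ee_rot: [-2.056, -2.367, 0.014]
force: [16.3, 5.1, -22.7]
width: 0.319
```

```bash
python3 - <<'E'
from plan import *
print(observe()["clock"])
a=get_image("top"); b=get_image("side"); c=get_image("top"); print(observe()["clock"])
cv2.imwrite("pics/t4.png",a[:,:,::-1]);cv2.imwrite("pics/s4.png",b[:,:,::-1]);cv2.imwrite("pics/t5.png",c[:,:,::-1])
A=cv2.resize(a[195:375,340:580],None,fx=2,fy=2);B=cv2.resize(b[90:270,285:445],None,fx=2,fy=2)
cv2.imwrite("pics/m4.png",np.hstack([A,B])[:,:,::-1])
plan([3,2,1,0],save=False)
from sim import sim
for J in(.045,.06,.08):
  for D in(.12,.135,.15,.165,.18):
    e=sim([4.35]*120,J,D,v=(.1*4.1+.015-D)/.115-.2,w0=2.5); print(J,D,(np.degrees(e[-1,0])%360).round(),e[-1].round(2))
E
```

```text
23.25
23.4
clk 23.4 meas th -0.611 r 0.0759 cmd 5.642 lag -0.030 F [-8.1 -1.2 14.3] w 0.322
[{"tx": 0.058, "ty": 0.008, "tz": 0.025, "turn": 0, "grip": 1}, {"tx": 0.103, "ty": 0.014, "tz": 0.032, "turn": 0, "grip": 1}, {"tx": 0.131, "ty": 0.018, "tz": 0.03, "turn": 0, "grip": 1}, {"tx": 0.14, "ty": 0.02, "tz": 0.029, "turn": 0, "grip": 1}]
0.045 0.12 159.0 [34.19  2.87]
0.045 0.135 69.0 [32.63  2.74]
0.045 0.15 340.0 [31.06  2.61]
0.045 0.165 250.0 [29.49  2.48]
0.045 0.18 160.0 [27.93  2.35]
0.06 0.12 156.0 [34.14  2.87]
0.06 0.135 66.0 [32.57  2.74]
0.06 0.15 336.0 [31.01  2.61]
0.06 0.165 247.0 [29.44  2.48]
0.06 0.18 157.0 [27.88  2.35]
0.08 0.12 152.0 [34.06  2.87]
0.08 0.135 62.0 [32.5   2.74]
0.08 0.15 332.0 [30.93  2.61]
0.08 0.165 243.0 [29.37  2.48]
0.08 0.18 153.0 [27.8   2.35]
```

View pics/m4.png

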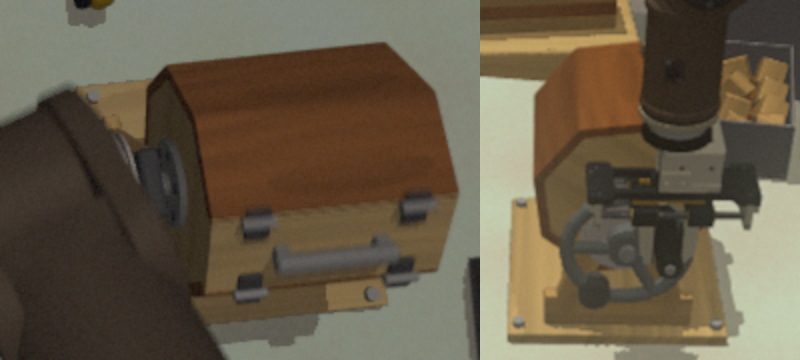

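The hatch is on the -x upper side, with the bar from px (481,326) to (534,321).

```bash
cat >> plan.py <<'E'
def hatch(im):
    """angle of hatch from grab bar: solve angle so that bar middle (r=.135) projects on grey bar centroid"""
    x0,y0,x1,y1=455,215,560,345
    hsv=cv2.cvtColor(im[y0:y1,x0:x1],cv2.COLOR_RGB2HSV)
    m=((hsv[...,1]<75)&(hsv[...,2]>50)).astype(np.uint8)
    k,l,s,c=cv2.connectedComponentsWithStats(m)
    r=[]
    for i in np.argsort(-s[1:,4])[:6]+1:
        a,r_=onY("top",c[i]+[x0,y0],0.); r.append((s[i][:5].tolist(),a,r_))
    return r
E
python3 - <<'E'
from plan import *
print(onY("top",(481.5,326),.055),onY("top",(534,321),-.055))
f=lambda x,y:(340+x/3,195+y/3)
print("t3",onY("top",f(425,350),.055),onY("top",f(595,333),-.055))
for n in("t3","t4","t5"):
    print(n); [print(q) for q in hatch(cv2.imread(f"pics/{n}.png")[:,:,::-1])]
E
```

```text
(np.float64(-38.5), np.float64(0.1481)) (np.float64(-51.2), np.float64(0.1206))
t3 (np.float64(-27.9), np.float64(0.1467)) (np.float64(-33.8), np.float64(0.1246))
t3
([0, 0, 105, 37, 805], np.float64(15.8), np.float64(0.2236))
([22, 83, 65, 20, 701], np.float64(-31.1), np.float64(0.1333))
([77, 109, 28, 21, 355], np.float64(-28.0), np.float64(0.2529))
([4, 69, 19, 10, 142], np.float64(-171.4), np.float64(0.0753))
([84, 61, 19, 9, 139], np.float64(-8.4), np.float64(0.2628))
([81, 103, 19, 10, 124], np.float64(-23.7), np.float64(0.2453))
t4
([0, 0, 105, 34, 811], np.float64(16.8), np.float64(0.2186))
([22, 97, 67, 21, 750], np.float64(-44.4), np.float64(0.1329))
([76, 112, 29, 18, 386], np.float64(-28.6), np.float64(0.2475))
([5, 87, 19, 10, 141], np.float64(-151.0), np.float64(0.0994))
([86, 77, 18, 11, 135], np.float64(-14.0), np.float64(0.2602))
([1, 123, 18, 7, 101], np.float64(-142.6), np.float64(0.2032))
t5
([0, 0, 105, 37, 797], np.float64(15.8), np.float64(0.2237))
([23, 84, 64, 20, 692], np.float64(-31.6), np.float64(0.133))
([77, 110, 28, 20, 356], np.float64(-28.0), np.float64(0.2526))
([4, 70, 19, 10, 133], np.float64(-170.4), np.float64(0.0753))
([85, 62, 18, 9, 129], np.float64(-8.6), np.float64(0.2632))
([81, 101, 19, 13, 119], np.float64(-23.8), np.float64(0.2453))
```

The bar detector gives -31.1° at t3 and -44.4° at t4, so the barrel made 1787° (31.2 rad) in 12.05 s. That is a mean of 2.59 rad/s (24.7 rpm), matching the model's steady 2.6. With the wheel held the barrel is already slowing towards hatch-up, so I'll watch it stop.

```bash
python3 - <<'E'
from plan import *
for i in range(14):
    t=observe()["clock"]; a=get_image("top")
    print(round(t,2),[(x[1],x[2],x[0][4]) for x in hatch(a) if .12<x[2]<.15])
o=observe();print(o["force"],o["position"])
cv2.imwrite("pics/t6.png",a[:,:,::-1])
E
```

```text
23.4 [(np.float64(-26.7), np.float64(0.1341), 667)]
23.45 [(np.float64(-23.1), np.float64(0.1329), 655)]
23.5 [(np.float64(-20.2), np.float64(0.1331), 653), (np.float64(-142.6), np.float64(0.1324), 120)]
23.55 [(np.float64(-18.1), np.float64(0.1336), 642), (np.float64(-144.9), np.float64(0.1246), 145)]
23.6 [(np.float64(-16.6), np.float64(0.1339), 637)]
23.65 [(np.float64(-15.6), np.float64(0.1346), 631)]
23.7 [(np.float64(-15.1), np.float64(0.1349), 627)]
23.75 [(np.float64(-15.0), np.float64(0.1352), 622)]
23.8 [(np.float64(-15.1), np.float64(0.1347), 629)]
23.85 [(np.float64(-15.1), np.float64(0.1346), 622)]
23.9 [(np.float64(-15.1), np.float64(0.1343), 624)]
23.95 [(np.float64(-15.0), np.float64(0.1353), 621)]
24.0 [(np.float64(-15.0), np.float64(0.1348), 622)]
24.05 [(np.float64(-15.1), np.float64(0.1344), 627)]
[-9.73231413 -0.90705108 11.49763551] [0.46999177 0.04046716 0.23837398]
```

```bash
python3 - <<'E'
from sim import sim
import numpy as np
up=np.array([.2,.4,.6,.8,1,1,.8,.6,.4,.2,0,0,0])
for wp in(2.4,2.6,2.8,3,3.2,3.4,3.6):
    print(wp,[np.degrees(sim(wp*up,J,D)[-1,0]).round(1) for J,D in((.045,.15),(.045,.135),(.045,.165),(.05,.15))])
E
echo '{"th":5.66,"w":0}'>st.json
python3 - <<'E'
import sys
sys.path.insert(0,'.')
E
```

```text
2.4 [np.float64(10.8), np.float64(14.2), np.float64(7.8), np.float64(10.2)]
2.6 [np.float64(14.2), np.float64(17.9), np.float64(10.9), np.float64(13.5)]
2.8 [np.float64(17.8), np.float64(21.7), np.float64(14.2), np.float64(17.0)]
3 [np.float64(21.6), np.float64(25.7), np.float64(17.7), np.float64(20.6)]
3.2 [np.float64(25.4), np.float64(29.7), np.float64(21.4), np.float64(24.3)]
3.4 [np.float64(29.4), np.float64(33.9), np.float64(25.3), np.float64(28.2)]
3.6 [np.float64(33.5), np.float64(38.1), np.float64(29.2), np.float64(32.1)]
```

```bash
echo '{"th":5.655,"w":0}'>st.json; python3 - <<'E'
from plan import *
plan(2.6*np.array([.2,.4,.6,.8,1,1,.8,.6,.4,.2,0,0,0]))
E
```

```text
clk 24.1 meas th -0.670 r 0.0761 cmd 5.655 lag 0.042 F [-9.7 -0.9 11.5] w 0.319
[{"tx": 0.012, "ty": 0.002, "tz": 0.005, "turn": 0, "grip": 1}, {"tx": 0.024, "ty": 0.003, "tz": 0.013, "turn": 0, "grip": 1}, {"tx": 0.046, "ty": 0.006, "tz": 0.024, "turn": 0, "grip": 1}, {"tx": 0.078, "ty": 0.011, "tz": 0.034, "turn": 0, "grip": 1}, {"tx": 0.121, "ty": 0.017, "tz": 0.038, "turn": 0, "grip": 1}, {"tx": 0.169, "ty": 0.024, "tz": 0.031, "turn": 0, "grip": 1}, {"tx": 0.209, "ty": 0.029, "tz": 0.014, "turn": 0, "grip": 1}, {"tx": 0.236, "ty": 0.033, "tz": -0.006, "turn": 0, "grip": 1}, {"tx": 0.254, "ty": 0.035, "tz": -0.022, "turn": 0, "grip": 1}, {"tx": 0.263, "ty": 0.037, "tz": -0.033, "turn": 0, "grip": 1}, {"tx": 0.266, "ty": 0.037, "tz": -0.037, "turn": 0, "grip": 1}, {"tx": 0.266, "ty": 0.037, "tz": -0.037, "turn": 0, "grip": 1}, {"tx": 0.266, "ty": 0.037, "tz": -0.037, "turn": 0, "grip": 1}]
```

Emit:
drive_tool(
  increments=[
    {"tx":0.012,"ty":0.002,"tz":0.005,"turn":0,"grip":1},
    {"tx":0.024,"ty":0.003,"tz":0.013,"turn":0,"grip":1},
    {"tx":0.046,"ty":0.006,"tz":0.024,"turn":0,"grip":1},
    {"tx":0.078,"ty":0.011,"tz":0.034,"turn":0,"grip":1},
    {"tx":0.121,"ty":0.017,"tz":0.038,"turn":0,"grip":1},
    {"tx":0.169,"ty":0.024,"tz":0.031,"turn":0,"grip":1},
    {"tx":0.209,"ty":0.029,"tz":0.014,"turn":0,"grip":1},
    {"tx":0.236,"ty":0.033,"tz":-0.006,"turn":0,"grip":1},
    {"tx":0.254,"ty":0.035,"tz":-0.022,"turn":0,"grip":1},
    {"tx":0.263,"ty":0.037,"tz":-0.033,"turn":0,"grip":1},
    {"tx":0.266,"ty":0.037,"tz":-0.037,"turn":0,"grip":1},
    {"tx":0.266,"ty":0.037,"tz":-0.037,"turn":0,"grip":1},
    {"tx":0.266,"ty":0.037,"tz":-0.037,"turn":0,"grip":1},
  ],
)

```text
clock: 25.4
position: [0.5757, 0.0547, 0.2235]
ee_rot: [-2.054, -2.364, 0.023]
force: [-1.2, -3.1, -0.8]
width: 0.32
```

```bash
python3 - <<'E'
from plan import *
for i in range(2):
    t=observe()["clock"]; a=get_image("top")
    print(round(t,2),[(x[1],x[2],x[0]) for x in hatch(a)])
cv2.imwrite("pics/t7.png",a[:,:,::-1])
A=cv2.resize(a[195:375,340:580],None,fx=3,fy=3); cv2.imwrite("pics/m7.png",A[:,:,::-1])
E
```

```text
25.4 [(np.float64(16.4), np.float64(0.2214), [0, 0, 105, 35, 775]), (np.float64(1.6), np.float64(0.1335), [18, 43, 65, 18, 610]), (np.float64(-28.5), np.float64(0.2488), [76, 114, 29, 16, 377]), (np.float64(-9.9), np.float64(0.2611), [85, 60, 19, 19, 244]), (np.float64(4.3), np.float64(0.2544), [74, 19, 17, 18, 221]), (np.float64(-165.2), np.float64(0.0746), [6, 68, 18, 19, 212])]
25.45 [(np.float64(16.4), np.float64(0.2215), [0, 0, 105, 35, 776]), (np.float64(1.6), np.float64(0.1339), [18, 43, 65, 17, 603]), (np.float64(-28.5), np.float64(0.2488), [76, 114, 29, 16, 377]), (np.float64(-9.9), np.float64(0.2607), [84, 60, 20, 19, 241]), (np.float64(4.3), np.float64(0.2544), [74, 19, 17, 18, 218]), (np.float64(-165.1), np.float64(0.0741), [6, 68, 18, 19, 212])]
```

View pics/m7.png

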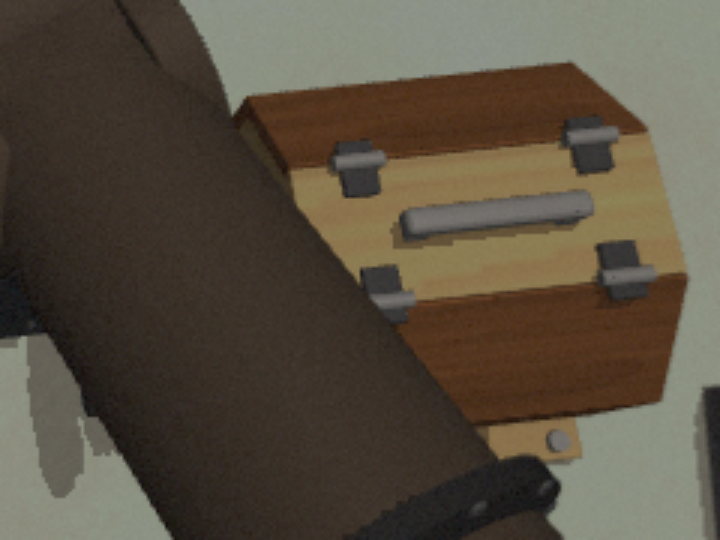

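The hatch faces almost straight up, with the bar from crop (405,222) to (592,205), measured at +1.6°. I'll check for bias from the axle position by fitting the axle's x and the angle to the octagon's back-face corners.

```bash
python3 - <<'E'
from plan import *
from scipy.optimize import least_squares
f=lambda x,y:(340+x/3,195+y/3)
def fit(vs,y=-.11):
    P=[]
    for u in vs:
        e,d=ray("top",f(*u)); t=(y-(e-O)@Y)/(d@Y); q=e+t*d-AX; P.append((q@X,q[2]))
    P=np.array(P); k=np.radians([67.5,22.5,-22.5,-67.5])
    for fz in(0,1):
        g=lambda p:np.r_[P[:,0]-p[0]-.1212*np.sin(k+p[1]),P[:,1]-fz*p[2]-.1212*np.cos(k+p[1]),(p[2])*(1-fz)]
        s=least_squares(g,[0,0,0.]); print(s.x[0]*1e3,np.degrees(s.x[1]),s.x[2]*1e3,"rms mm",np.sqrt((s.fun**2).mean())*1e3)
fit([(572,63),(647,131),(686,275),(663,401)])
# t2 frame for centre only (hatch unseen): vertices at -? offsets
E
```

```text
-1.1931972758519658 3.602160075371997 0.0 rms mm 1.9641064808626667
-1.2618617317072753 3.6519478183630696 1.4435511601436135 rms mm 1.713001637183483
```

Camera-only geometry gives +3.6° (the bar alone gave +1.6°), so I'll put in a gentle backward nudge of about 3°.

```bash
python3 - <<'E'
from sim import sim
import numpy as np
up=np.array([.2,.4,.6,.8,1,1,.8,.6,.4,.2,0,0,0])
for wp in(1.6,1.7,1.8,1.9,2.,2.1):
    print(wp,[np.degrees(sim(wp*up,J,D)[-1,0]).round(1) for J,D in((.045,.15),(.045,.135),(.045,.165))])
from plan import *
plan(-1.8*up)
E
```

```text
1.6 [np.float64(0.9), np.float64(2.3), np.float64(0.2)]
1.7 [np.float64(1.7), np.float64(3.4), np.float64(0.6)]
1.8 [np.float64(2.6), np.float64(4.6), np.float64(1.2)]
1.9 [np.float64(3.7), np.float64(6.0), np.float64(1.9)]
2.0 [np.float64(4.9), np.float64(7.4), np.float64(2.9)]
2.1 [np.float64(6.2), np.float64(9.0), np.float64(3.9)]
clk 25.5 meas th 0.924 r 0.0744 cmd 0.932 lag 0.008 F [-2.  -4.  -1.8] w 0.317
[{"tx": -0.0, "ty": 0.001, "tz": 0.003, "turn": 0, "grip": 1}, {"tx": -0.006, "ty": 0.001, "tz": 0.01, "turn": 0, "grip": 1}, {"tx": -0.018, "ty": -0.001, "tz": 0.023, "turn": 0, "grip": 1}, {"tx": -0.036, "ty": -0.004, "tz": 0.038, "turn": 0, "grip": 1}, {"tx": -0.061, "ty": -0.007, "tz": 0.054, "turn": 0, "grip": 1}, {"tx": -0.092, "ty": -0.011, "tz": 0.067, "turn": 0, "grip": 1}, {"tx": -0.121, "ty": -0.016, "tz": 0.074, "turn": 0, "grip": 1}, {"tx": -0.145, "ty": -0.019, "tz": 0.075, "turn": 0, "grip": 1}, {"tx": -0.161, "ty": -0.021, "tz": 0.075, "turn": 0, "grip": 1}, {"tx": -0.171, "ty": -0.023, "tz": 0.074, "turn": 0, "grip": 1}, {"tx": -0.175, "ty": -0.023, "tz": 0.073, "turn": 0, "grip": 1}, {"tx": -0.175, "ty": -0.023, "tz": 0.073, "turn": 0, "grip": 1}, {"tx": -0.175, "ty": -0.023, "tz": 0.073, "turn": 0, "grip": 1}]
```

Emit:
drive_tool(
  increments=[
    {"tx":0,"ty":0.001,"tz":0.003,"turn":0,"grip":1},
    {"tx":-0.006,"ty":0.001,"tz":0.01,"turn":0,"grip":1},
    {"tx":-0.018,"ty":-0.001,"tz":0.023,"turn":0,"grip":1},
    {"tx":-0.036,"ty":-0.004,"tz":0.038,"turn":0,"grip":1},
    {"tx":-0.061,"ty":-0.007,"tz":0.054,"turn":0,"grip":1},
    {"tx":-0.092,"ty":-0.011,"tz":0.067,"turn":0,"grip":1},
    {"tx":-0.121,"ty":-0.016,"tz":0.074,"turn":0,"grip":1},
    {"tx":-0.145,"ty":-0.019,"tz":0.075,"turn":0,"grip":1},
    {"tx":-0.161,"ty":-0.021,"tz":0.075,"turn":0,"grip":1},
    {"tx":-0.171,"ty":-0.023,"tz":0.074,"turn":0,"grip":1},
    {"tx":-0.175,"ty":-0.023,"tz":0.073,"turn":0,"grip":1},
    {"tx":-0.175,"ty":-0.023,"tz":0.073,"turn":0,"grip":1},
    {"tx":-0.175,"ty":-0.023,"tz":0.073,"turn":0,"grip":1},
  ],
)

```text
clock: 26.8
position: [0.506, 0.0453, 0.2536]
ee_rot: [-2.055, -2.365, 0.022]
force: [-0.5, -6.2, 2.0]
width: 0.318
```

```bash
python3 - <<'E'
from plan import *
for i in range(2):
    t=observe()["clock"]; a=get_image("top")
    print(round(t,2),[(x[1],x[2]) for x in hatch(a) if .12<x[2]<.15])
print(observe()["force"],observe()["position"])
E
```

```text
26.8 [(np.float64(-12.8), np.float64(0.1346))]
26.85 [(np.float64(-12.8), np.float64(0.1345))]
[-0.00725799 -5.2666496   3.05742007] [0.50611146 0.04534804 0.2536527 ]
```

The barrel went back 14° because the blocks' weight helped it. Forward drag is better known, so I'll nudge forward about 11°, aiming for a bar reading near -1.5°.

```bash
python3 - <<'E'
from plan import *
plan(2.35*np.array([.2,.4,.6,.8,1,1,.8,.6,.4,.2,0,0,0]))
E
```

```text
clk 26.9 meas th -0.143 r 0.0757 cmd 6.135 lag -0.005 F [-0.  -5.3  3.1] w 0.318
[{"tx": 0.004, "ty": 0.001, "tz": -0.001, "turn": 0, "grip": 1}, {"tx": 0.017, "ty": 0.003, "tz": -0.0, "turn": 0, "grip": 1}, {"tx": 0.038, "ty": 0.006, "tz": -0.0, "turn": 0, "grip": 1}, {"tx": 0.069, "ty": 0.01, "tz": -0.005, "turn": 0, "grip": 1}, {"tx": 0.106, "ty": 0.015, "tz": -0.018, "turn": 0, "grip": 1}, {"tx": 0.143, "ty": 0.02, "tz": -0.041, "turn": 0, "grip": 1}, {"tx": 0.171, "ty": 0.024, "tz": -0.069, "turn": 0, "grip": 1}, {"tx": 0.188, "ty": 0.027, "tz": -0.094, "turn": 0, "grip": 1}, {"tx": 0.198, "ty": 0.028, "tz": -0.114, "turn": 0, "grip": 1}, {"tx": 0.202, "ty": 0.029, "tz": -0.126, "turn": 0, "grip": 1}, {"tx": 0.204, "ty": 0.029, "tz": -0.13, "turn": 0, "grip": 1}, {"tx": 0.204, "ty": 0.029, "tz": -0.13, "turn": 0, "grip": 1}, {"tx": 0.204, "ty": 0.029, "tz": -0.13, "turn": 0, "grip": 1}]
```

Emit:
drive_tool(
  increments=[
    {"tx":0.004,"ty":0.001,"tz":-0.001,"turn":0,"grip":1},
    {"tx":0.017,"ty":0.003,"tz":0,"turn":0,"grip":1},
    {"tx":0.038,"ty":0.006,"tz":0,"turn":0,"grip":1},
    {"tx":0.069,"ty":0.01,"tz":-0.005,"turn":0,"grip":1},
    {"tx":0.106,"ty":0.015,"tz":-0.018,"turn":0,"grip":1},
    {"tx":0.143,"ty":0.02,"tz":-0.041,"turn":0,"grip":1},
    {"tx":0.171,"ty":0.024,"tz":-0.069,"turn":0,"grip":1},
    {"tx":0.188,"ty":0.027,"tz":-0.094,"turn":0,"grip":1},
    {"tx":0.198,"ty":0.028,"tz":-0.114,"turn":0,"grip":1},
    {"tx":0.202,"ty":0.029,"tz":-0.126,"turn":0,"grip":1},
    {"tx":0.204,"ty":0.029,"tz":-0.13,"turn":0,"grip":1},
    {"tx":0.204,"ty":0.029,"tz":-0.13,"turn":0,"grip":1},
    {"tx":0.204,"ty":0.029,"tz":-0.13,"turn":0,"grip":1},
  ],
)

```text
clock: 28.2
position: [0.5866, 0.0561, 0.2014]
ee_rot: [-2.055, -2.364, 0.026]
force: [-3.2, -6.7, -1.6]
width: 0.322
```

```bash
python3 - <<'E'
from plan import *
for i in range(2):
    t=observe()["clock"]; a=get_image("top")
    print(round(t,2),[(x[1],x[2]) for x in hatch(a) if .12<x[2]<.15])
cv2.imwrite("pics/t9.png",a[:,:,::-1])
o=observe();print(o["force"],o["position"])
E
```

```text
28.2 [(np.float64(5.5), np.float64(0.1331))]
28.25 [(np.float64(5.5), np.float64(0.1332))]
[-2.63106281 -6.44572288 -1.06736674] [0.58658687 0.05610889 0.20142017]
```

```bash
python3 - <<'E'
from sim import sim
import numpy as np
up=np.array([.2,.4,.6,.8,1,1,.8,.6,.4,.2,0,0,0])
for D in(.06,.07,.08,.09,.1,.11,.12,.13,.14):
    print(D,[np.degrees(sim(wp*up,.045,D)[-1,0]).round(1) for wp in (1.,1.1,1.2,1.3,1.4,1.5,1.8,2.35,2.6)])
E
```

```text
0.06 [np.float64(7.2), np.float64(9.1), np.float64(11.0), np.float64(13.0), np.float64(15.0), np.float64(17.1), np.float64(23.6), np.float64(36.3), np.float64(42.3)]
0.07 [np.float64(4.7), np.float64(6.5), np.float64(8.4), np.float64(10.2), np.float64(12.2), np.float64(14.1), np.float64(20.3), np.float64(32.5), np.float64(38.3)]
0.08 [np.float64(2.8), np.float64(4.3), np.float64(5.9), np.float64(7.7), np.float64(9.5), np.float64(11.4), np.float64(17.3), np.float64(29.0), np.float64(34.6)]
0.09 [np.float64(1.4), np.float64(2.6), np.float64(3.9), np.float64(5.4), np.float64(7.1), np.float64(8.9), np.float64(14.5), np.float64(25.7), np.float64(31.1)]
0.1 [np.float64(0.5), np.float64(1.3), np.float64(2.3), np.float64(3.6), np.float64(5.0), np.float64(6.6), np.float64(11.9), np.float64(22.7), np.float64(27.9)]
0.11 [np.float64(0.1), np.float64(0.5), np.float64(1.2), np.float64(2.2), np.float64(3.3), np.float64(4.7), np.float64(9.4), np.float64(19.8), np.float64(24.8)]
0.12 [np.float64(0.0), np.float64(0.1), np.float64(0.5), np.float64(1.1), np.float64(2.0), np.float64(3.1), np.float64(7.3), np.float64(17.1), np.float64(22.0)]
0.13 [np.float64(0.0), np.float64(0.0), np.float64(0.1), np.float64(0.4), np.float64(1.0), np.float64(1.9), np.float64(5.4), np.float64(14.5), np.float64(19.2)]
0.14 [np.float64(0.0), np.float64(0.0), np.float64(0.0), np.float64(0.1), np.float64(0.4), np.float64(1.0), np.float64(3.9), np.float64(12.1), np.float64(16.6)]
```

```bash
python3 - <<'E'
from plan import *
plan(-1.4*np.array([.2,.4,.6,.8,1,1,.8,.6,.4,.2,0,0,0]))
E
```

```text
clk 28.3 meas th 1.259 r 0.0740 cmd 1.262 lag 0.003 F [-2.6 -6.4 -1.1] w 0.321
[{"tx": 0.002, "ty": 0.002, "tz": 0.003, "turn": 0, "grip": 1}, {"tx": -0.001, "ty": 0.002, "tz": 0.01, "turn": 0, "grip": 1}, {"tx": -0.006, "ty": 0.001, "tz": 0.022, "turn": 0, "grip": 1}, {"tx": -0.015, "ty": -0.0, "tz": 0.038, "turn": 0, "grip": 1}, {"tx": -0.028, "ty": -0.002, "tz": 0.058, "turn": 0, "grip": 1}, {"tx": -0.045, "ty": -0.005, "tz": 0.078, "turn": 0, "grip": 1}, {"tx": -0.063, "ty": -0.007, "tz": 0.093, "turn": 0, "grip": 1}, {"tx": -0.078, "ty": -0.009, "tz": 0.103, "turn": 0, "grip": 1}, {"tx": -0.089, "ty": -0.011, "tz": 0.11, "turn": 0, "grip": 1}, {"tx": -0.096, "ty": -0.012, "tz": 0.113, "turn": 0, "grip": 1}, {"tx": -0.098, "ty": -0.012, "tz": 0.114, "turn": 0, "grip": 1}, {"tx": -0.098, "ty": -0.012, "tz": 0.114, "turn": 0, "grip": 1}, {"tx": -0.098, "ty": -0.012, "tz": 0.114, "turn": 0, "grip": 1}]
```

Emit:
drive_tool(
  increments=[
    {"tx":0.002,"ty":0.002,"tz":0.003,"turn":0,"grip":1},
    {"tx":-0.001,"ty":0.002,"tz":0.01,"turn":0,"grip":1},
    {"tx":-0.006,"ty":0.001,"tz":0.022,"turn":0,"grip":1},
    {"tx":-0.015,"ty":0,"tz":0.038,"turn":0,"grip":1},
    {"tx":-0.028,"ty":-0.002,"tz":0.058,"turn":0,"grip":1},
    {"tx":-0.045,"ty":-0.005,"tz":0.078,"turn":0,"grip":1},
    {"tx":-0.063,"ty":-0.007,"tz":0.093,"turn":0,"grip":1},
    {"tx":-0.078,"ty":-0.009,"tz":0.103,"turn":0,"grip":1},
    {"tx":-0.089,"ty":-0.011,"tz":0.11,"turn":0,"grip":1},
    {"tx":-0.096,"ty":-0.012,"tz":0.113,"turn":0,"grip":1},
    {"tx":-0.098,"ty":-0.012,"tz":0.114,"turn":0,"grip":1},
    {"tx":-0.098,"ty":-0.012,"tz":0.114,"turn":0,"grip":1},
    {"tx":-0.098,"ty":-0.012,"tz":0.114,"turn":0,"grip":1},
  ],
)

```text
clock: 29.6
position: [0.5471, 0.0508, 0.2472]
ee_rot: [-2.056, -2.364, 0.026]
force: [0.2, -6.4, -2.0]
width: 0.318
```

```bash
python3 - <<'E'
from plan import *
for i in range(2):
    t=observe()["clock"]; a=get_image("top")
    print(round(t,2),[(x[1],x[2]) for x in hatch(a) if .12<x[2]<.15])
cv2.imwrite("pics/t10.png",a[:,:,::-1])
o=observe();print(o["force"],o["position"])
E
```

```text
29.6 [(np.float64(-4.2), np.float64(0.1337))]
29.65 [(np.float64(-4.2), np.float64(0.1345))]
[-0.35610757 -6.59797798 -1.93537151] [0.5471233 0.0508483 0.2472278]
```

```bash
python3 - <<'E'
from plan import *
plan(1.4*np.array([.2,.4,.6,.8,1,1,.8,.6,.4,.2,0,0,0]))
E
```

```text
clk 29.7 meas th 0.420 r 0.0750 cmd 0.422 lag 0.002 F [-0.4 -6.6 -1.9] w 0.318
[{"tx": 0.003, "ty": 0.001, "tz": -0.001, "turn": 0, "grip": 1}, {"tx": 0.01, "ty": 0.002, "tz": -0.005, "turn": 0, "grip": 1}, {"tx": 0.021, "ty": 0.004, "tz": -0.011, "turn": 0, "grip": 1}, {"tx": 0.036, "ty": 0.006, "tz": -0.022, "turn": 0, "grip": 1}, {"tx": 0.054, "ty": 0.009, "tz": -0.037, "turn": 0, "grip": 1}, {"tx": 0.071, "ty": 0.011, "tz": -0.057, "turn": 0, "grip": 1}, {"tx": 0.084, "ty": 0.013, "tz": -0.076, "turn": 0, "grip": 1}, {"tx": 0.093, "ty": 0.014, "tz": -0.092, "turn": 0, "grip": 1}, {"tx": 0.098, "ty": 0.015, "tz": -0.104, "turn": 0, "grip": 1}, {"tx": 0.1, "ty": 0.015, "tz": -0.112, "turn": 0, "grip": 1}, {"tx": 0.101, "ty": 0.015, "tz": -0.114, "turn": 0, "grip": 1}, {"tx": 0.101, "ty": 0.015, "tz": -0.114, "turn": 0, "grip": 1}, {"tx": 0.101, "ty": 0.015, "tz": -0.114, "turn": 0, "grip": 1}]
```

Emit:
drive_tool(
  increments=[
    {"tx":0.003,"ty":0.001,"tz":-0.001,"turn":0,"grip":1},
    {"tx":0.01,"ty":0.002,"tz":-0.005,"turn":0,"grip":1},
    {"tx":0.021,"ty":0.004,"tz":-0.011,"turn":0,"grip":1},
    {"tx":0.036,"ty":0.006,"tz":-0.022,"turn":0,"grip":1},
    {"tx":0.054,"ty":0.009,"tz":-0.037,"turn":0,"grip":1},
    {"tx":0.071,"ty":0.011,"tz":-0.057,"turn":0,"grip":1},
    {"tx":0.084,"ty":0.013,"tz":-0.076,"turn":0,"grip":1},
    {"tx":0.093,"ty":0.014,"tz":-0.092,"turn":0,"grip":1},
    {"tx":0.098,"ty":0.015,"tz":-0.104,"turn":0,"grip":1},
    {"tx":0.1,"ty":0.015,"tz":-0.112,"turn":0,"grip":1},
    {"tx":0.101,"ty":0.015,"tz":-0.114,"turn":0,"grip":1},
    {"tx":0.101,"ty":0.015,"tz":-0.114,"turn":0,"grip":1},
    {"tx":0.101,"ty":0.015,"tz":-0.114,"turn":0,"grip":1},
  ],
)

```text
clock: 31.0
position: [0.5865, 0.0561, 0.2014]
ee_rot: [-2.056, -2.363, 0.03]
force: [-3.2, -6.5, -2.6]
width: 0.315
```

```bash
python3 - <<'E'
from plan import *
for i in range(2):
    t=observe()["clock"]; a=get_image("top")
    print(round(t,2),[(x[1],x[2]) for x in hatch(a) if .12<x[2]<.15])
cv2.imwrite("pics/t11.png",a[:,:,::-1])
o=observe();print(o["force"],o["position"])
E
```

```text
31.0 [(np.float64(-1.7), np.float64(0.1352))]
31.05 [(np.float64(-1.7), np.float64(0.1344))]
[-2.17474882 -5.80397308 -2.46806219] [0.58651033 0.05607869 0.20147087]
```

Bar reading is -1.7° (about 0° on the bolt-derived axle). Now I'll release and lift straight off.

Emit:
drive_tool(
  increments=[
    {"tx":0,"ty":0,"tz":0,"turn":0,"grip":0},
    {"tx":0,"ty":0,"tz":0,"turn":0,"grip":-0.5},
    {"tx":0,"ty":0,"tz":0,"turn":0,"grip":-1},
    {"tx":0,"ty":0,"tz":0,"turn":0,"grip":-1},
    {"tx":0,"ty":0,"tz":0,"turn":0,"grip":-1},
    {"tx":0,"ty":0,"tz":0,"turn":0,"grip":-1},
    {"tx":0,"ty":0,"tz":0,"turn":0,"grip":-1},
    {"tx":0,"ty":0,"tz":0.05,"turn":0,"grip":-1},
    {"tx":0,"ty":0,"tz":0.1,"turn":0,"grip":-1},
    {"tx":0,"ty":0,"tz":0.2,"turn":0,"grip":-1},
    {"tx":0,"ty":0,"tz":0.3,"turn":0,"grip":-1},
    {"tx":0,"ty":0.05,"tz":0.4,"turn":0,"grip":-1},
    {"tx":-0.1,"ty":0.15,"tz":0.5,"turn":0,"grip":-1},
    {"tx":-0.2,"ty":0.25,"tz":0.5,"turn":0,"grip":-1},
    {"tx":-0.3,"ty":0.35,"tz":0.5,"turn":0,"grip":-1},
    {"tx":-0.4,"ty":0.45,"tz":0.5,"turn":0,"grip":-1},
    {"tx":-0.45,"ty":0.55,"tz":0.5,"turn":0,"grip":-1},
    {"tx":-0.45,"ty":0.65,"tz":0.5,"turn":0,"grip":-1},
    {"tx":-0.45,"ty":0.7,"tz":0.5,"turn":0,"grip":-1},
    {"tx":-0.45,"ty":0.7,"tz":0.5,"turn":0,"grip":-1},
  ],
)

```text
clock: 33.1
position: [0.4035, 0.341, 0.4016]
ee_rot: [-2.045, -2.369, 0.028]
force: [0.8, -0.0, 0.4]
width: 1.001
```

```bash
python3 - <<'E'
from plan import *
for i in range(2):
    t=observe()["clock"]; a=get_image("top")
    print(round(t,2),[(x[1],x[2]) for x in hatch(a) if .12<x[2]<.15])
b=get_image("side")
cv2.imwrite("pics/t12.png",a[:,:,::-1]);cv2.imwrite("pics/s12.png",b[:,:,::-1])
A=cv2.resize(a[195:375,340:580],None,fx=2,fy=2);B=cv2.resize(b[90:270,285:445],None,fx=2,fy=2)
cv2.imwrite("pics/m12.png",np.hstack([A,B])[:,:,::-1])
o=observe();print(o["force"],o["position"])
E
```

```text
33.1 [(np.float64(-1.7), np.float64(0.1356))]
33.15 [(np.float64(-1.7), np.float64(0.1363))]
[ 0.61194066 -0.30882956  0.11005491] [0.40674697 0.33568181 0.40126513]
```

View pics/m12.png

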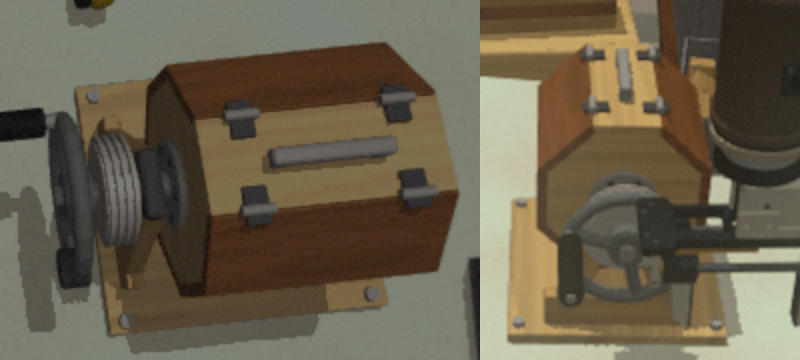

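After release the barrel stays put, with the bar still reading -1.7°. The side panel shows the hatch on top and the front face's upper edge level, from (588,126) to (663,126). One last tilt check from that edge, then I'll hand in if it agrees.

```bash
python3 - <<'E'
from plan import *
g=lambda x,y:(285+(x-480)/2,90+y/2)
P=[]
for u in[(588,126),(663,126)]:
    e,d=ray("side",g(*u)); t=(.11-(e-O)@Y)/(d@Y); q=e+t*d-AX; P.append((q@X,q[2]))
P=np.array(P);print(P,"tilt deg",np.degrees(np.arctan2(P[1,1]-P[0,1],-(P[1,0]-P[0,0]))))
a=get_image("top");o=observe();print(o["clock"],[(x[1],x[2]) for x in hatch(a) if .12<x[2]<.15],abs(o["dq"]).max())
if abs(np.degrees(np.arctan2(P[1,1]-P[0,1],P[0,0]-P[1,0])))<4: print(sign_off())
E
```

```text
[[ 0.05119887  0.10724965]
 [-0.04211363  0.10835639]] tilt deg 0.6795311177601494
33.3 [(np.float64(-1.7), np.float64(0.1361))] 0.017156700894782453
the job is handed in; nothing more can be done
None
```

The barrel had its run, came to rest with the hatch up, and stayed put after I let go. I handed the job in at 33.3 s of the 72 s allowed.

- **Run:** I cranked the wheel at 4.35 rad/s without a stop for 12 s. The barrel made 1787° in 12.05 s, a mean of 24.7 turns a minute. The count of whole turns comes from a model of the barrel. I took no pictures during the run, because each one stalls the wheel, so the steadiness within it was not measured. The model puts the speed near 25 after about 1.5 s of settling, and the highest speed of the whole job below 28.
- **Stopping:** With the wheel held, the barrel stopped 15° short of hatch-up. I corrected it with small nudges both ways. One backward nudge went further than planned (14° instead of 3°), because the resting blocks helped it, and I brought it back.
- **Last checks:** The grab bar reads -1.7° using the axle position I worked out from the grasp, and about 0° using the one from the stand's bolts. The hatch face's edge in the side view is tilted 0.7°. These disagree by about 2°, which is within my measuring error. The bar angle was the same before and after letting go.
- **Arm:** The gripper is open and clear of everything, with no force on it. The wrist readings at the ends of the moves stayed under 30 N. I did not go near the tin, ear defenders or brush.

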